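Unload the ratchet clamp jig and log the batch

ROBOT

A 6-joint arm with a two-finger parallel gripper is mounted at the origin on a cart in front of the work surface, level with it; the furniture and walls round the work are solid. World frame = base frame: x ahead of the robot, y to its left, z up, the work surface at z = 0. Lengths are in m, angles in degrees, forces in N, time in s.
With the tool pointing down it reaches from about 0.25 to 0.85 m from the base axis. Payload 12.5 kg.
Tool frame: the origin (TCP) lies at the very end of the fingers, on their centre line; the grasp point (between the pads) lies bot.grip_point_offset behind it (bot.grip_point_offset is the distance from the TCP to the grasp point, in m); z points along the fingers, y is the line along which they close (so a half turn about z gives the same grasp; the last joint's range is limited). The gripper opens to 93 mm and grips with 3 to 60 N. Pads are 15 mm wide; open, the fingers measure 128 mm over their backs; the gripper's body (75 mm by 188 mm) begins 65 mm behind the grasp point.
Start: joints at [-75.722, 20.094, 94.641, -0, 65.266, -4.847], TCP at [0.18, -0.52, 0.219] pointing down, gripper open.
Joint ranges: [-157.81, 157.81], [-45, 120.19], [0.68, 151.7], [-89.99, 269.99], [4.06, 180], [-164.3, 164.3]. Speed limits (degrees/s): [127.2, 127.2, 159.86, 180, 180, 180].

INTERFACE

Orientations are given as a 3x3 rotation matrix whose columns are the frame's x, y, z axes.
In Python, from station import bot gives the robot as it stands. The module is installed in compiled form; this text tells all that it offers.
- The arm moves only by the tool step_arm, never from a script. Its argument "plan" is a list that holds one entry, the list of rows, each a list of 7 numbers: the shift along the tool's x, y, z in cm, then the turn, a rotation vector about the tool's x, y, z in rad, then the closure, from 0 (fully open) to 1 (shut). In form: [[[tx, ty, tz, wx, wy, wz, grip], ...]]. A call has 1 to 8 rows; each row shifts and turns the commanded pose from where the row before left it, along the tool's axes as they then stand; what a row does not reach is not made up. A row lasts 1/12 s, in which the tool goes at most 41.7 mm and 7.16 degrees, less where a joint would pass 70% of its speed; a pose out of reach is approached as far as the arm can. A call is refused whole if a number of a shift passes 4.17 or a number of a turn 0.125, either way. A call with a gripper value outside its range is refused whole. The fingers move at their own pace and stop on an object; "grip_force" is the grip in N (left out, the last holds). Time passes only in rows, so rows that do not move let the fingers close. It gives the time, the measured TCP pose, the force, the opening and the grip force at its end, in the units of the state.
- bot.get_state(): the state, without advancing time (a new reading comes with each control period).
- bot.read_camera(name): name is "scene" or "top" or "wrist"; returns (picture, depth): 420x560x3 uint8, red, green, blue; 420x560 float32, m along the optical axis (not along the pixel's ray), 0 where there is no reading.
- bot.camera_model(name): a dict with "fovy" (degrees; the focal length in pixels is half the picture's height over the tangent of half this angle, whatever the lens; pixels are square), "cx", "cy" (the principal point, pixels), "R" (3x3) and "t" (3): a world point X has camera coordinates R X + t. Camera axes: x right, y down, z forward; pixel columns grow to the right and rows downward; lengths in m; the calibration is good to about 2 mm. A picture is of the moment at which its call begins: read the wrist's pose just before it. camera_model takes no time and is no camera call; for the wrist camera it gives the pose at the moment of the call.
- bot.job_done(): hands the job in; it is judged then, once.
Trained networks look in the newest picture that a camera, given by its name, has taken for a name from the list of things; names that differ only in an ending like _2 or _b are one class to them, and where a whole thing is asked for, a point or a joint stands for the part that bears it (a point fixed in the world has none). Each returns a list of dicts, best first, with "p" (0 to 1); they miss things now and then, are a little off and sometimes report something else, mostly with a low value. They report only what shows in the picture. A call takes as long as a camera call.
- bot.recognise(camera, target): "bbox" ([centre column, centre row, width, height] in pixels, round what is visible of it).
- bot.spot_point(camera, target): "at" ([column, row] in pixels: a listed point, or the origin of a listed thing).
The state is a dict: "t": time; "qpos": joint angles; "qd": joint speeds; "joint_torque": joint torques, N m; "position": TCP position; "eef_rot": TCP orientation; "force": force on the tool from outside, world axes, zero at the start; "ft_torque": the same for the moment, N m; "gripper_width": finger opening in m; "gripper_force": force on a finger pad.
Only numpy, scipy, OpenCV 4.12 (cv2) and the standard library are available. Lean on these libraries where they do the work, as an engineer would, in place of code of your own. Each camera call takes 0.05 s, during which the arm holds its last target. There are 200 camera calls.

TASK

The bonded converter modules in the ratchet clamp jig have cured: lift the pawl by its tab and draw the clamp bar fully back, then take every module out and set it down inside the steel tray, on the tray's floor. When they are all in the tray, log the batch by swinging the counter lever fully to its stop and letting it spring back, push the empty clamp fully home again, and turn the timer dial so that its white pointer points at the zero mark. Leave everything let go, and do not disturb the mouse, the tin or the lens barrel.

Things in the scene. Friction and masses are not known exactly. Their poses are not given: they have to be found in the camera images.
- clamp_jig: fixed ratchet clamp jig, aluminium plate 236 (x) x 250 (y) x 12 mm, origin on its underside, 122 mm from its +y edge. Four bays along its x at x = -90, -30, 30, 90 mm, y = 64.5; modules stand on the plate, 12 mm up, between a fixed fence (y = 110 to 122, top 48 mm up) and the clamp bar. The bar opens toward the jig's -y. A toothed rack (8 mm pitch, 6 mm deep) lies at x = 0, y = -110 to -30.
- clamp_bar (a joint): dark steel clamp bar, travel in m: 0 = clamped (as it starts), 0.048 = fully back at its stop. 236 mm long in x, 16 mm thick (rear face at jig y = 4 when clamped), top 72 mm up, two cheeks behind it within 19 mm of x = 0; its lip overhangs the modules by 6 mm. Stays where left; opens (3 N) only while the pawl is held up; pushed from behind it slides home with under 10 N, the pawl clicking.
- pawl (a joint): ratchet pawl hinged on the clamp bar, lift angle in rad: 0 = down in the rack (locks the bar against opening), 0.5 = highest; clear of the teeth above about 0.2. Its hinge lies along the jig's x, at jig y = -12 mm, 36 mm above the worktop with the bar clamped, and travels with the bar. Sprung down (2 to 4 N at the tab); drops back when let go.
- pawl_tab (a point): centre of the top of the pawl's upright black lift tab: 12 mm thick along the jig's x (17 at its 6 mm high head), 18 wide along y, 44 tall; top 80 mm above the worktop, 56 mm from the pawl hinge toward the jig's -y. Pinch it from above across its thickness, raise it 15 to 20 mm and, holding it up, draw it toward the jig's -y. Its frame tilts with the pawl.
- bar_lip (a point): middle of the front (+y) edge of the clamp bar's lip, at its top; moves with the bar.
- module_1: converter module, brown metal box 87 long x 30 wide x 52 high (mm), about 0.16 kg, black face on one end. Origin at the centre of its underside, x along its length, z up. It starts standing in a bay of the jig, its length along the jig's y. Grasp from above across the 30 mm width (across 52 if it lies on its side). May be absent.
- module_2: converter module, brown metal box 87 long x 30 wide x 52 high (mm), about 0.16 kg, black face on one end. Origin at the centre of its underside, x along its length, z up. It starts standing in a bay of the jig, its length along the jig's y. Grasp from above across the 30 mm width (across 52 if it lies on its side). May be absent.
- module_3: converter module, brown metal box 87 long x 30 wide x 52 high (mm), about 0.16 kg, black face on one end. Origin at the centre of its underside, x along its length, z up. It starts standing in a bay of the jig, its length along the jig's y. Grasp from above across the 30 mm width (across 52 if it lies on its side). May be absent.
- module_4: converter module, brown metal box 87 long x 30 wide x 52 high (mm), about 0.16 kg, black face on one end. Origin at the centre of its underside, x along its length, z up. It starts standing in a bay of the jig, its length along the jig's y. Grasp from above across the 30 mm width (across 52 if it lies on its side). May be absent.
- tray: loose open steel tray, outside 130 (its x) x 206 (its y) x 22 mm high, walls and floor 4 mm, 0.9 kg. Origin at the centre of its underside, z up. Holds four modules standing two by two, their length along its y, centred at x = -29 or +29 mm, y = -47 or +47 mm.
- batch_unit: fixed grey housing 170 (its x) x 110 (its y) x 45 mm high, origin at the centre of its underside, z up. On its top: the timer dial, axis at x = -40, y = 0 mm, and the counter lever, pivot at x = +20, y = 0 mm.
- timer_dial (a joint): round black timer dial (54 mm) with an upright grip bar across it and a white pointer line on one end of the bar; angle in rad, anticlockwise seen from above positive. 0 = the pointer points at the zero mark (the unit's -x). There is no stop there: it turns from -0.8 to 3.0 and stays where it is left (stiffness 0.03 N m).
- dial_grip (a point): centre of the dial's grip bar, on its axis, 67 mm above the worktop; the bar is 50 long x 12 thick x 22 mm high (top 75 mm above the worktop; the round dial under it reaches 53 mm). Its x runs along the bar; the pointer end is at -x.
- zero_mark (a point): the raised black zero mark on the housing's top, beside the dial, on the unit's -x side.
- counter_lever (a joint): sprung steel lever of the batch counter, angle in rad: 0 = at rest, 1.0 = at its stop; grows anticlockwise seen from above, so the pin sweeps toward the unit's +y. Its spring (about 1 N at rest, 3.5 N at the stop, at the pin) returns it when let go.
- lever_pin (a point): centre of the top of the upright black pin at the lever's end: 12 mm diameter, 34 mm tall, top 89 mm above the worktop, standing on the flat lever arm (top 58 mm up), 60 mm from the lever's pivot.
- lever_pivot (a point): the lever's pivot (vertical axis) on the batch unit, 51 mm above the worktop. At rest the lever points from it to the unit's +x, swung 0.5 rad toward -y; at its stop 0.5 rad toward +y.
- mouse: black computer mouse, 108 x 58 x 39 mm, bystander, origin at the centre of its underside.
- flux_tin: round buff tin, 48 mm across, 22 mm high, bystander behind the work.
- lens_barrel: black lens barrel, 41 x 46 x 23 mm, bystander behind the work.

How it is judged:
By the outcome, as a careful person would: the job done as asked, in the order asked, and still so for the second after the job is handed in, with the robot touching nothing.
Of module_1, module_2, module_3, module_4 only 2 to 4 are there at a start; the rules pass over those that are not, and their reading is None.
At some moment in a run one of tray may be knocked a few centimetres aside while the robot is not near it.
Once in a run the grip may slacken for a moment while it holds something.
It also fails if it takes over 210 s, if anything falls off the work surface, if the arm or the gripper's body presses on something with over 40 N, if the wrist force passes 120 N, or if a joint passes its speed limit or range.

## Working session

There is one attempt and no reset: what is moved stays moved. The work goes in short steps, Python scripts to look and compute and a tool call to move; the robot and the scene stay as the last step left them, time stands still between calls to the robot, and variables do not carry over. Pictures are saved under pics/ and viewed, at most 19 in all, crops included, and the job is handed in when it is done.

Besides the shell and the picture viewer there is one more tool, called as name(argument=value, ...) on one line, values as JSON. step_arm: Moves the arm, as the interface text tells. Its arguments: {"type":"object","properties":{"plan":{"type":"array","items":{"type":"array","items":{"type":"array","items":{"type":"number"}}}},"grip_force":{"type":"number"}},"required":["plan"]}

```bash
mkdir -p pics
cat > h.py <<'E'
import numpy as np, cv2
from station import bot
def shot(cam,name=None):
    im,d=bot.read_camera(cam)
    if name: cv2.imwrite(f'pics/{name}.png',im[:,:,::-1])
    return im,d
def ray(cam,uv,m=None):
    m=m or bot.camera_model(cam); f=210/np.tan(np.radians(m['fovy'])/2)
    R=np.array(m['R']);t=np.array(m['t'])
    d=R.T@np.array([(uv[0]-m['cx'])/f,(uv[1]-m['cy'])/f,1]); return -R.T@t,d
def atz(cam,uv,z,m=None):
    o,d=ray(cam,uv,m); return o+d*(z-o[2])/d[2]
def proj(cam,X,m=None):
    m=m or bot.camera_model(cam); f=210/np.tan(np.radians(m['fovy'])/2)
    c=np.array(m['R'])@np.array(X)+m['t']; return np.array([m['cx']+f*c[0]/c[2],m['cy']+f*c[1]/c[2]])
def st():
    s=bot.get_state(); print('t',round(s['t'],2),'p',np.round(s['position'],4),'F',np.round(s['force'],1),'w',round(s['gripper_width'],4)); print(np.round(s['eef_rot'],3),np.round(s['qpos'],1)); return s
E
python3 - <<'E'
from h import *
np.set_printoptions(suppress=True,precision=4)
st(); print(bot.grip_point_offset)
shot('top','top1'); shot('scene','scene1')
for c in ['top','scene']:
    m=bot.camera_model(c); print(c,m['fovy'],-np.array(m['R']).T@m['t'])
for n,z in dict(pawl_tab=.08,bar_lip=.072,lever_pin=.089,lever_pivot=.051,dial_grip=.075,zero_mark=.046,tray=.004,batch_unit=.045,clamp_jig=.012,module_1=.064,mouse=.02,flux_tin=.02,lens_barrel=.02).items():
    for r in bot.spot_point('top',n)[:4]:
        if r['p']>.3: print(n,round(r['p'],2),np.round(r['at'],1),atz('top',r['at'],z))
E
```

```text
t 0.0 p [ 0.1801 -0.5193  0.2181] F [-0.6 -0.5 -0.2] w 0.0933
[[ 0.945  0.328 -0.   ]
 [ 0.328 -0.945  0.001]
 [ 0.    -0.001 -1.   ]] [-75.7  20.1  94.7  -0.   65.3  -4.8]
0.0188
top 50.650988828017034 [ 0.3173 -0.1208  1.2378]
scene 44.83067297047123 [-0.0761  0.8459  1.3912]
pawl_tab 0.49 [266.8 226.1] [ 0.5204 -0.0746  0.08  ]
bar_lip 0.64 [233.6 227.6] [0.5196 0.0145 0.072 ]
lever_pin 0.69 [381.8 257.4] [ 0.4304 -0.3706  0.089 ]
lever_pivot 0.71 [361.8 246.8] [ 0.4636 -0.3273  0.051 ]
dial_grip 0.57 [340.4 241.9] [ 0.4748 -0.2677  0.075 ]
zero_mark 0.67 [329.6 240.4] [ 0.4834 -0.2425  0.046 ]
tray 0.86 [158.5 243. ] [0.4921 0.2342 0.004 ]
batch_unit 0.93 [355.3 248.3] [ 0.4607 -0.3107  0.045 ]
clamp_jig 0.94 [247. 234.] [ 0.5111 -0.0161  0.012 ]
module_1 0.82 [226.4 224. ] [0.5313 0.0348 0.064 ]
module_1 0.7 [225.1 247.7] [0.4672 0.038  0.064 ]
module_1 0.64 [225.8 203.1] [0.5891 0.0367 0.064 ]
mouse 0.95 [430.8 236. ] [ 0.4934 -0.5237  0.02  ]
flux_tin 0.68 [180.3 177.7] [0.6767 0.1734 0.02  ]
lens_barrel 0.51 [308.1 168.2] [ 0.6961 -0.1925  0.02  ]
```

Run:
```python
import cv2
a=cv2.imread('pics/top1.png')[140:310,110:470]; cv2.imwrite('pics/top1c.png',cv2.resize(a,None,fx=2.2,fy=2.2,interpolation=cv2.INTER_CUBIC))
```

```text
(no output)
```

View pics/top1c.png

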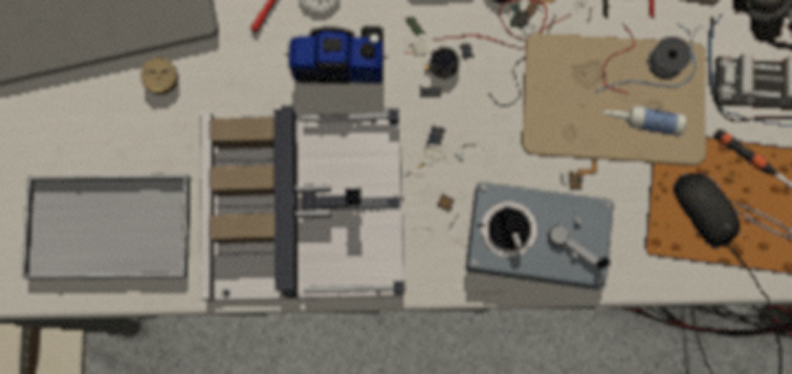

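View pics/scene1.png

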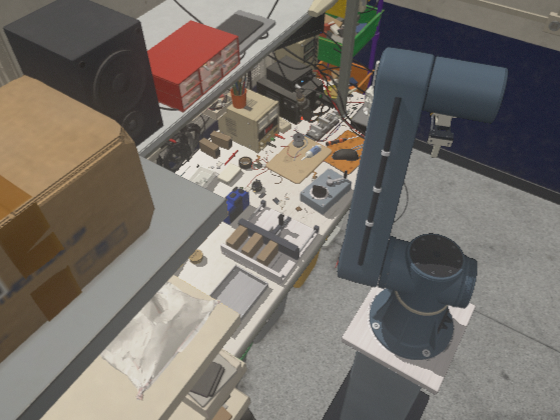

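The top view shows the jig with its fence toward world +y (bar at crop u≈285, tab at (353,195)) and three modules in the far bays. The tray is on the left at (107,228). The dial pointer is lower right, about 2 rad from zero, and the lever points toward the lower right.

```bash
cat >> h.py <<'E'
from scipy.spatial.transform import Rotation as Ro
def down(yaw):  # tool y axis at world angle yaw(deg), z down
    a=np.radians(yaw); y=np.array([np.cos(a),np.sin(a),0]); z=np.array([0,0,-1.]); return np.column_stack([np.cross(y,z),y,z])
def plan(way,grip,p=None,R=None,vmax=3.9,wmax=.115):
    """way: list of (pos,yaw)"""
    s=bot.get_state(); p=np.array(s['position'] if p is None else p); R=np.array(s['eef_rot'] if R is None else R); out=[]
    for q,yaw in way:
        q=np.array(q); T=down(yaw); rv=Ro.from_matrix(R.T@T).as_rotvec()
        n=max(1,int(np.ceil(max(np.linalg.norm(q-p)*100/vmax,np.linalg.norm(rv)/wmax))))
        for i in range(n):
            tp=p+(q-p)/(n-i); d=R.T@(tp-p)*100
            w=Ro.from_matrix(R.T@T).as_rotvec()/(n-i)
            row=[*np.round(d,2),*np.round(w,3),grip]; out.append([float(x)+0. for x in row])
            p=p+R@np.array(row[:3])/100; R=R@Ro.from_rotvec(row[3:6]).as_matrix()
        out.append('end %s'%np.round(p,3))
    for r in out: print(r)
E
python3 - <<'E'
from h import *
im,d=shot('top'); print('depth shelf',d[150,130],d[165,180],d[175,130],'tray',d[243,158]) 
plan([((.50,-.06,.33),0)],0)
E
```

```text
depth shelf 1.295342 1.3046838 1.2969422 tray 1.249332
[3.02, -2.2, -0.74, 0.0, 0.0, -0.082, 0.0]
[3.19, -1.94, -0.74, 0.0, 0.0, -0.083, 0.0]
[3.34, -1.67, -0.74, 0.0, 0.0, -0.082, 0.0]
[3.46, -1.39, -0.74, 0.0, 0.0, -0.083, 0.0]
[3.57, -1.1, -0.74, 0.0, 0.0, -0.082, 0.0]
[3.64, -0.8, -0.74, 0.0, 0.0, -0.083, 0.0]
[3.7, -0.5, -0.74, 0.0, 0.0, -0.082, 0.0]
[3.73, -0.2, -0.74, 0.0, 0.0, -0.083, 0.0]
[3.73, 0.11, -0.75, 0.0, 0.0, -0.082, 0.0]
[3.71, 0.42, -0.74, 0.0, 0.0, -0.083, 0.0]
[3.66, 0.73, -0.75, 0.0, 0.0, -0.082, 0.0]
[3.59, 1.02, -0.74, 0.0, 0.0, -0.083, 0.0]
[3.49, 1.32, -0.75, 0.0, 0.0, -0.082, 0.0]
[3.37, 1.6, -0.74, 0.0, 0.0, -0.083, 0.0]
[3.23, 1.88, -0.75, 0.0, 0.0, -0.082, 0.0]
end [ 0.5  -0.06  0.33]
```

step_arm(plan=[[[3.02, -2.2, -0.74, 0, 0, -0.082, 0], [3.19, -1.94, -0.74, 0, 0, -0.083, 0], [3.34, -1.67, -0.74, 0, 0, -0.082, 0], [3.46, -1.39, -0.74, 0, 0, -0.083, 0], [3.57, -1.1, -0.74, 0, 0, -0.082, 0], [3.64, -0.8, -0.74, 0, 0, -0.083, 0], [3.7, -0.5, -0.74, 0, 0, -0.082, 0], [3.73, -0.2, -0.74, 0, 0, -0.083, 0]]])

```text
t: 1.47
position: [0.3514, -0.2729, 0.2784]
eef_rot: [[0.542, 0.84, 0.0], [0.84, -0.542, -0.0], [-0.0, 0.001, -1.0]]
force: [-0.2, -0.2, 0.0]
gripper_width: 0.0931
gripper_force: 0.0
```

step_arm(plan=[[[3.73, 0.11, -0.75, 0, 0, -0.082, 0], [3.71, 0.42, -0.74, 0, 0, -0.083, 0], [3.66, 0.73, -0.75, 0, 0, -0.082, 0], [3.59, 1.02, -0.74, 0, 0, -0.083, 0], [3.49, 1.32, -0.75, 0, 0, -0.082, 0], [3.37, 1.6, -0.74, 0, 0, -0.083, 0], [3.23, 1.88, -0.75, 0, 0, -0.082, 0], [0, 0, 0, 0, 0, 0, 0]]])

```text
t: 2.13
position: [0.5027, -0.0558, 0.3312]
eef_rot: [[-0.009, 1.0, 0.003], [1.0, 0.009, 0.001], [0.001, 0.003, -1.0]]
force: [0.5, -1.2, 0.5]
gripper_width: 0.0929
gripper_force: 0.0
```

Run:
```python
from h import *
np.set_printoptions(suppress=True,precision=4)
st(); m=bot.camera_model('wrist'); im,d=shot('wrist','w1'); print(m['fovy'],-np.array(m['R']).T@m['t']); print(np.array(m['R']))
for n,z in dict(pawl_tab=.08,bar_lip=.072,clamp_jig=.0,module_1=.012).items():
    for r in bot.spot_point('wrist',n)[:4]:
        if r['p']>.3: print(n,round(r['p'],2),np.round(r['at'],1),atz('wrist',r['at'],z,m))
```

```text
t 2.13 p [ 0.5027 -0.0558  0.3312] F [ 0.5 -1.2  0.5] w 0.0929
[[-0.009  1.     0.003]
 [ 1.     0.009  0.001]
 [ 0.001  0.003 -1.   ]] [-11.7   9.8  92.1   0.1  78.  -12.2]
60.21620063630319 [0.5022 0.0168 0.4976]
[[ 0.9999  0.0099  0.0033]
 [ 0.0087 -0.9661  0.258 ]
 [ 0.0057 -0.258  -0.9661]]
pawl_tab 0.72 [282.1 197.1] [ 0.5107 -0.0811  0.08  ]
pawl_tab 0.54 [356.9  82.1] [0.5907 0.0487 0.08  ]
bar_lip 0.96 [286.3 112.8] [0.5143 0.0155 0.072 ]
clamp_jig 0.58 [285.7 136.2] [ 0.5161 -0.0153  0.    ]
module_1 0.66 [261.2  82. ] [0.4835 0.0528 0.012 ]
module_1 0.65 [310.   84.4] [0.5456 0.0505 0.012 ]
module_1 0.61 [357.3  81. ] [0.6055 0.0552 0.012 ]
module_1 0.44 [257.3 302.3] [ 0.4773 -0.2584  0.012 ]
```

View pics/w1.png

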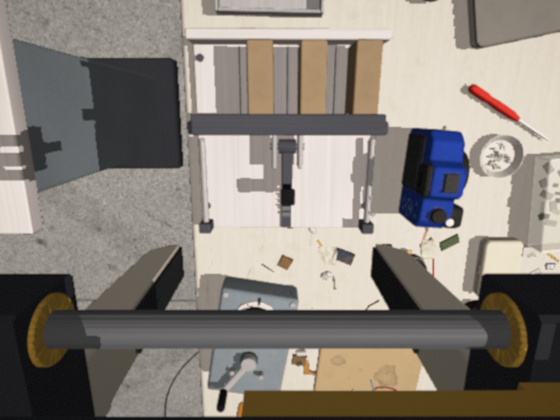

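Run:
```python
from h import *
np.set_printoptions(suppress=True,precision=4)
st(); a=cv2.imread('pics/w1.png')[20:240,170:400]; cv2.imwrite('pics/w1c.png',cv2.resize(a,None,fx=2.7,fy=2.7,interpolation=cv2.INTER_CUBIC))
```

```text
t 2.38 p [ 0.4994 -0.0609  0.3298] F [ 0.5  0.2 -0.2] w 0.0931
[[ 0.002  1.    -0.001]
 [ 1.    -0.002 -0.   ]
 [-0.    -0.001 -1.   ]] [-12.2   9.6  92.5  -0.   77.9 -12.1]
```

View pics/w1c.png

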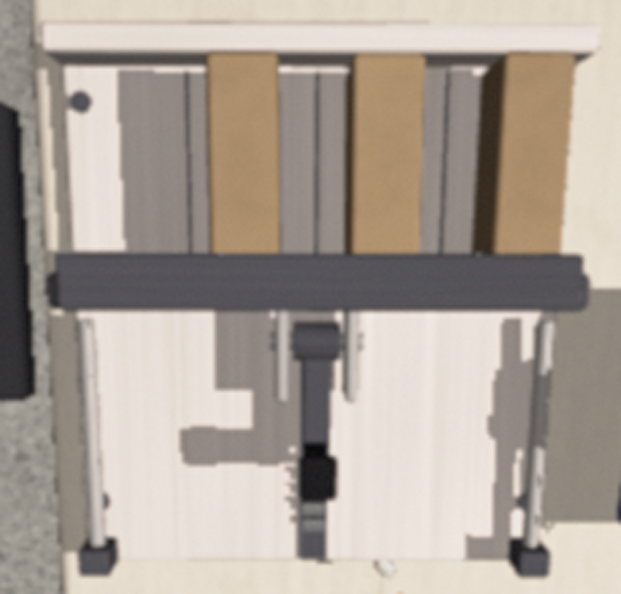

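Run:
```python
from h import *
np.set_printoptions(suppress=True,precision=4)
R=np.array([[ 0.9999,0.0099,0.0033],[0.0087,-0.9661,0.258],[0.0057,-0.258,-0.9661]]);m=dict(bot.camera_model('wrist'));m['R']=R;m['t']=-R@[0.5022,0.0168,0.4976]
f=lambda u,v,z:atz('wrist',(u/2.7+170,v/2.7+20),z,m)[:2]
for n,a in dict(lipL=(57,256,.072),lipR=(582,255,.072),fL=(45,52,.048),fR=(597,52,.048),m1a=(243.5,54,.064),m1b=(245,253,.064),m2a=(389.5,54,.064),m2b=(387,253,.064),m3a=(541.5,54,.064),m3b=(529.5,253,.064),tab=(318,478,.08),tabT=(318,463,.08),tabB=(318,500,.08)).items(): print(n,f(*a))
```

```text
lipL [0.4061 0.0122]
lipR [0.6274 0.0148]
fL [0.3999 0.0954]
fR [0.6335 0.0979]
m1a [0.4844 0.0927]
m1b [0.4849 0.0141]
m2a [0.5441 0.0934]
m2b [0.5459 0.0147]
m3a [0.6062 0.094 ]
m3b [0.6071 0.0153]
tab [ 0.5174 -0.0809]
tabT [ 0.5173 -0.0742]
tabB [ 0.5176 -0.0909]
```

The crop gives the jig origin at about (0.516, -0.0125) with yaw about +0.7°, and the tab at (0.517, -0.081). I'll go down on the tab.

step_arm(plan=[[[-0.28, 0.25, 4.0, 0, 0, -0.014, 0], [-0.28, 0.25, 4.0, 0, 0, 0, 0.2], [-0.28, 0.25, 4.0, 0, 0, 0, 0.3], [-0.28, 0.25, 4.0, 0, 0, 0, 0.4], [-0.28, 0.25, 4.0, 0, 0, 0, 0.5], [-0.28, 0.25, 3.8, 0, 0, 0, 0.5], [-0.28, 0.25, 2.5, 0, 0, 0, 0.5], [0, 0, 1.5, 0, 0, 0, 0.5]]])

```text
t: 3.05
position: [0.516, -0.0807, 0.049]
eef_rot: [[-0.011, 1.0, -0.004], [1.0, 0.011, 0.001], [0.001, -0.004, -1.0]]
force: [1.0, 0.1, 0.6]
gripper_width: 0.0511
gripper_force: 0.0
```

step_arm(plan=[[[0, 0, 0, 0, 0, 0, 0.5], [0, 0, 0, 0, 0, 0, 1], [0, 0, 0, 0, 0, 0, 1], [0, 0, 0, 0, 0, 0, 1], [0, 0, 0, 0, 0, 0, 1], [0, 0, 0, 0, 0, 0, 1]]], grip_force=20)

```text
t: 3.55
position: [0.5174, -0.0796, 0.0529]
eef_rot: [[-0.014, 1.0, -0.001], [1.0, 0.014, -0.0], [-0.0, -0.001, -1.0]]
force: [-15.6, -6.3, 10.9]
gripper_width: 0.018
gripper_force: 8.2
```

step_arm(plan=[[[0, 0, 0, 0, 0, 0, 1], [0, 0, 0, 0, 0, 0, 1]]])

```text
t: 3.72
position: [0.5166, -0.0796, 0.0528]
eef_rot: [[-0.014, 1.0, -0.002], [1.0, 0.014, -0.0], [-0.0, -0.002, -1.0]]
force: [-9.5, -3.2, 10.6]
gripper_width: 0.0165
gripper_force: 20.0
```

step_arm(plan=[[[0.1, -0.1, -0.5, 0, 0, 0, 1], [0.35, 0, -0.5, 0, 0, 0, 1], [0.4, 0, -0.5, 0, 0, 0, 1], [0.3, 0, -0.2, 0, 0, 0, 1], [0, 0, 0, 0, 0, 0, 1]]])

```text
t: 4.13
position: [0.5162, -0.0675, 0.0695]
eef_rot: [[-0.015, 1.0, -0.001], [1.0, 0.015, -0.0], [-0.0, -0.001, -1.0]]
force: [-4.5, -2.1, -3.1]
gripper_width: 0.0166
gripper_force: 20.0
```

Run:
```python
from h import *
st(); shot('wrist','w2')
```

```text
t 4.13 p [ 0.5162 -0.0675  0.0695] F [-4.5 -2.1 -3.1] w 0.0166
[[-0.015  1.    -0.001]
 [ 1.     0.015 -0.   ]
 [-0.    -0.001 -1.   ]] [-12.6  29.1 105.7  -0.   45.2 -13.4]
```

View pics/w2.png

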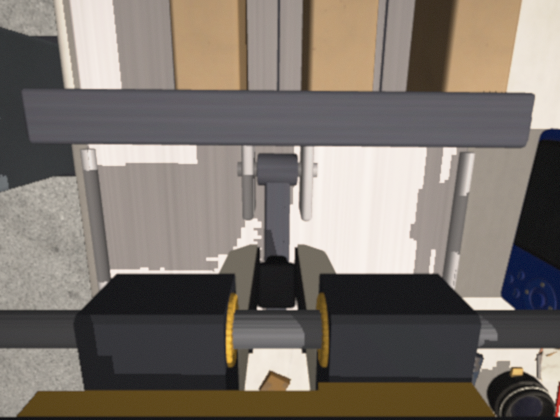

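The pawl is lifted in the pinch (tab at (277,280)) and the wrist carries about 3 N. Next I draw the bar back.

step_arm(plan=[[[-0.6, 0, 0, 0, 0, 0, 1], [-0.6, 0, 0, 0, 0, 0, 1], [-0.7, 0, 0, 0, 0, 0, 1], [-0.7, 0, 0, 0, 0, 0, 1], [-0.7, 0, 0, 0, 0, 0, 1], [-0.7, 0, 0, 0, 0, 0, 1], [-0.6, 0, 0, 0, 0, 0, 1], [-0.3, 0, 0, 0, 0, 0, 1]]])

```text
t: 4.85
position: [0.5163, -0.1174, 0.0682]
eef_rot: [[-0.013, 1.0, -0.002], [1.0, 0.013, 0.002], [0.002, -0.002, -1.0]]
force: [-1.0, 12.3, -17.3]
gripper_width: 0.017
gripper_force: 20.0
```

step_arm(plan=[[[-0.1, 0, 0, 0, 0, 0, 1], [-0.1, 0, 0, 0, 0, 0, 1], [0, 0, 0, 0, 0, 0, 1]]])

```text
t: 5.1
position: [0.5164, -0.1183, 0.0678]
eef_rot: [[-0.013, 1.0, -0.003], [1.0, 0.013, 0.002], [0.003, -0.002, -1.0]]
force: [-1.7, 8.7, -13.5]
gripper_width: 0.0169
gripper_force: 20.0
```

Run:
```python
from h import *
st(); m=bot.camera_model('wrist'); shot('wrist','w3')
for n,z in dict(pawl_tab=.095,bar_lip=.072).items():
    for r in bot.spot_point('wrist',n)[:3]: print(n,r['p'],r['at'],atz('wrist',r['at'],z,m))
```

```text
t 5.1 p [ 0.5164 -0.1183  0.0678] F [ -1.7   8.7 -13.5] w 0.0169
[[-0.013  1.    -0.003]
 [ 1.     0.013  0.002]
 [ 0.003 -0.002 -1.   ]] [-1.800e+01  3.000e+01  1.043e+02  1.000e-01  4.580e+01 -1.880e+01]
pawl_tab 0.72 [275.6, 283.5] [ 0.51658463 -0.11580254  0.095     ]
bar_lip 0.67 [276.0, 82.2] [ 0.515573   -0.03370933  0.072     ]
bar_lip 0.39 [275.5, 285.2] [ 0.51657864 -0.12823957  0.072     ]
```

step_arm(plan=[[[0, 0, 0, 0, 0, 0, 0.45], [0, 0, 0, 0, 0, 0, 0.45], [0, 0, 0, 0, 0, 0, 0.45], [0, 0, 0, 0, 0, 0, 0.45], [0, 0, -3, 0, 0, 0, 0.45], [0, 0, -4, 0, 0, 0, 0.5], [0, 0, -4, 0, 0, 0, 0.5], [0, 0, 0, 0, 0, 0, 0.5]]])

```text
t: 5.92
position: [0.5208, -0.1202, 0.1865]
eef_rot: [[-0.014, 1.0, 0.011], [1.0, 0.014, -0.004], [-0.004, 0.011, -1.0]]
force: [-0.3, -0.0, 0.3]
gripper_width: 0.0465
gripper_force: 0.0
```

```bash
cat >> h.py <<'E'
def traytop(name=None):
    im,d=shot('top',name)
    for r in bot.recognise('top','tray')[:2]:
        b=r['bbox']; c=[atz('top',(b[0]+sx*b[2]/2,b[1]+sy*b[3]/2),.022)[:2] for sx,sy in((-1,-1),(1,1))]; print('tray bbox',round(r['p'],2),np.round(b,1),np.round((c[0]+c[1])/2,4),np.round(c[0]-c[1],4))
    for r in bot.spot_point('top','tray')[:2]: print('tray spot',round(r['p'],2),np.round(atz('top',r['at'],.0)[:2],4))
E
python3 - <<'E'
from h import *
st(); m=bot.camera_model('wrist'); shot('wrist','w4')
for n,z in dict(pawl_tab=.08,bar_lip=.072,module_1=.012).items():
    for r in bot.spot_point('wrist',n)[:3]: print(n,round(r['p'],2),np.round(r['at'],1),atz('wrist',r['at'],z,m))
traytop('top2')
plan([((.485,.052,.18),.7),((.485,.052,.038),.7)],.5)
a=cv2.imread('pics/top2.png')[140:310,110:470];b=cv2.imread('pics/w4.png')
cv2.imwrite('pics/c4.png',np.vstack([cv2.resize(a,(560,264)),cv2.resize(b,(448,336)).copy() if 0 else cv2.copyMakeBorder(cv2.resize(b,(448,336)),0,0,0,112,cv2.BORDER_CONSTANT)]))
E
```

```text
t 5.92 p [ 0.5208 -0.1202  0.1865] F [-0.3 -0.   0.3] w 0.0465
[[-0.014  1.     0.011]
 [ 1.     0.014 -0.004]
 [-0.004  0.011 -1.   ]] [-18.   20.3  99.4  -0.   59.7 -18.8]
pawl_tab 0.89 [265.7 214.5] [ 0.5141435  -0.12617531  0.08      ]
bar_lip 0.6 [268.6  91.3] [ 0.51551081 -0.0338024   0.072     ]
tray bbox 0.94 [158.9 243.7  79.   49.3] [0.4884 0.2292] [0.1425 0.225 ]
tray bbox 0.34 [373.4 253.9  28.9  21.5] [ 0.4472 -0.3627] [0.0605 0.0751]
tray spot 0.65 [0.4863 0.234 ]
[3.42, -0.59, -0.04, 0.0, 0.0, 0.0, 0.5]
[3.43, -0.59, -0.04, 0.0, 0.0, 0.0, 0.5]
[3.42, -0.59, -0.04, -0.001, 0.0, 0.001, 0.5]
[3.43, -0.59, -0.04, 0.0, 0.0, 0.0, 0.5]
[3.42, -0.59, -0.04, -0.001, -0.001, 0.001, 0.5]
end [0.485 0.052 0.18 ]
[0.0, 0.0, 3.55, 0.0, 0.0, 0.0, 0.5]
[0.0, 0.0, 3.55, 0.0, 0.0, 0.0, 0.5]
[0.0, 0.0, 3.55, 0.0, 0.0, 0.0, 0.5]
[0.01, 0.0, 3.55, 0.0, 0.0, 0.0, 0.5]
end [0.485 0.052 0.038]
```

View pics/c4.png

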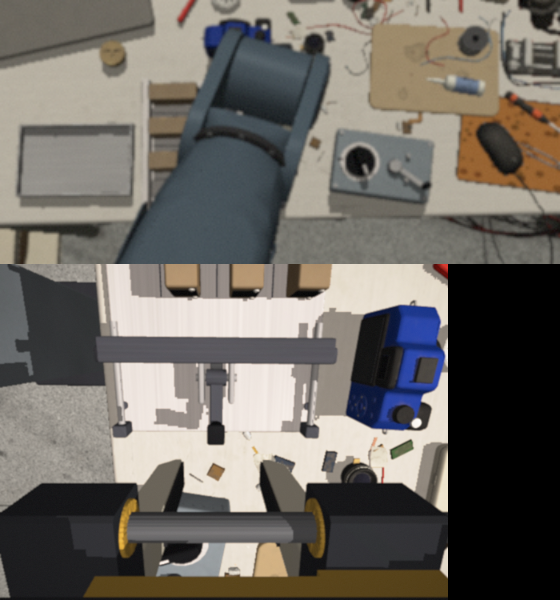

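Bar is fully back (lip moved about 48 mm) and the pawl is down; modules' black ends show and the tray is clear at left. Now over the first module.

step_arm(plan=[[[3.44, -0.58, 0, 0, 0, 0, 0.5], [3.44, -0.58, 0, 0, 0, 0, 0.5], [3.44, -0.58, 0, 0, 0, 0, 0.5], [3.44, -0.58, 0, 0, 0, 0, 0.5], [3.44, -0.58, 0, 0, 0, 0, 0.5], [0, 0, 3, 0, 0, 0, 0.5], [0, 0, 2, 0, 0, 0, 0.5], [0, 0, 0, 0, 0, 0, 0.5]]])

```text
t: 6.93
position: [0.4835, 0.0532, 0.1254]
eef_rot: [[-0.015, 1.0, -0.007], [1.0, 0.015, -0.0], [-0.0, -0.007, -1.0]]
force: [-0.6, -0.4, -0.5]
gripper_width: 0.0467
gripper_force: 0.0
```

step_arm(plan=[[[0, 0, 0, 0, 0, 0, 0.5], [0, 0, 0, 0, 0, 0, 0.5]]])

```text
t: 7.1
position: [0.4864, 0.0524, 0.1297]
eef_rot: [[-0.013, 1.0, 0.0], [1.0, 0.013, 0.0], [0.0, 0.0, -1.0]]
force: [1.2, 0.3, 1.2]
gripper_width: 0.0464
gripper_force: 0.0
```

Run:
```python
from h import *
st(); m=bot.camera_model('wrist'); shot('wrist','w5')
for n,z in dict(module_1=.012,bar_lip=.072).items():
    for r in bot.spot_point('wrist',n)[:3]: print(n,round(r['p'],2),np.round(r['at'],1),atz('wrist',r['at'],z,m))
```

```text
t 7.1 p [0.4864 0.0524 0.1297] F [1.2 0.3 1.2] w 0.0464
[[-0.013  1.     0.   ]
 [ 1.     0.013  0.   ]
 [ 0.     0.    -1.   ]] [ 7.000e-01  2.070e+01  1.083e+02  0.000e+00  5.100e+01 -1.000e-01]
module_1 0.88 [349.2 206.8] [0.54598982 0.05105919 0.012     ]
module_1 0.77 [422.7 208.9] [0.60585474 0.05014206 0.012     ]
module_1 0.68 [269.6 206.4] [0.48141102 0.05047954 0.012     ]
bar_lip 0.77 [315.2 342.9] [ 0.51573155 -0.03368919  0.072     ]
bar_lip 0.65 [271.5 205.1] [0.48356835 0.06713334 0.072     ]
```

View pics/w5.png

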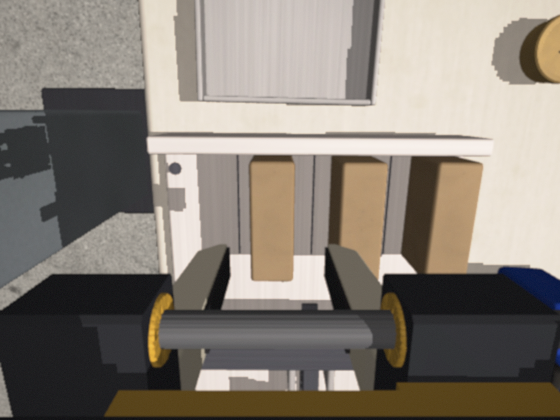

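Module 1 spans columns 250–294, with its centre about 4 mm left of the finger centre (278). I'll shift and descend.

step_arm(plan=[[[0, -0.3, 3, 0, 0, 0, 0.5], [0, 0, 3, 0, 0, 0, 0.5], [0, 0, 2.2, 0, 0, 0, 0.5], [0, 0, 1, 0, 0, 0, 0.5], [0, 0, 0, 0, 0, 0, 0.5], [0, 0, 0, 0, 0, 0, 1], [0, 0, 0, 0, 0, 0, 1], [0, 0, 0, 0, 0, 0, 1]]], grip_force=25)

```text
t: 7.92
position: [0.4838, 0.0526, 0.0384]
eef_rot: [[-0.014, 1.0, 0.002], [1.0, 0.014, 0.0], [-0.0, 0.002, -1.0]]
force: [-0.9, 1.1, 1.3]
gripper_width: 0.0308
gripper_force: 0.3
```

step_arm(plan=[[[0, 0, 0, 0, 0, 0, 1], [0, 0, -0.5, 0, 0, 0, 1], [0, 0, -3, 0, 0, 0, 1], [0, 0, -4, 0, 0, 0, 1], [0, 0, -4, 0, 0, 0, 1], [1, 0, -4, 0, 0, 0, 1], [2, 0, -4, 0, 0, 0, 1], [2, 0, -4, 0, 0, 0, 1]]])

```text
t: 8.58
position: [0.4816, 0.1001, 0.2694]
eef_rot: [[-0.013, 1.0, 0.001], [1.0, 0.013, 0.0], [0.0, 0.001, -1.0]]
force: [1.0, -0.0, -2.1]
gripper_width: 0.0301
gripper_force: 25.0
```

step_arm(plan=[[[2, 0, -3, 0, 0, 0, 1], [2, 0, 0, 0, 0, 0, 1], [0, 0, 0, 0, 0, 0, 1], [0, 0, 0, 0, 0, 0, 1]]])

```text
t: 8.92
position: [0.4812, 0.1403, 0.2968]
eef_rot: [[-0.016, 1.0, 0.0], [1.0, 0.016, -0.0], [-0.0, 0.0, -1.0]]
force: [-0.2, -0.2, -1.8]
gripper_width: 0.0302
gripper_force: 25.0
```

Run:
```python
from h import *
st(); m=bot.camera_model('wrist'); shot('wrist','w6'); print(repr(np.array(m['R'])),m['t'],m['cx'],m['cy'])
for n,z in dict(tray=.0).items():
    for r in bot.spot_point('wrist',n)[:3]: print(n,round(r['p'],2),np.round(r['at'],1),atz('wrist',r['at'],z,m))
```

```text
t 8.92 p [0.4812 0.1403 0.2968] F [-0.2 -0.2 -1.8] w 0.0302
[[-0.016  1.     0.   ]
 [ 1.     0.016 -0.   ]
 [-0.     0.    -1.   ]] [10.9 10.7 95.7 -0.  73.5 10. ]
array([[ 9.99861279e-01,  1.66410635e-02,  7.05895575e-04],
       [ 1.58908137e-02, -9.65766617e-01,  2.58925323e-01],
       [ 4.99052312e-03, -2.58878188e-01, -9.65897085e-01]]) [-0.48440204  0.07822431  0.50008808] 276.8651396970644 208.15664779718804
tray 0.56 [288.6  91.9] [0.49485097 0.23588934 0.        ]
```

View pics/w6.png

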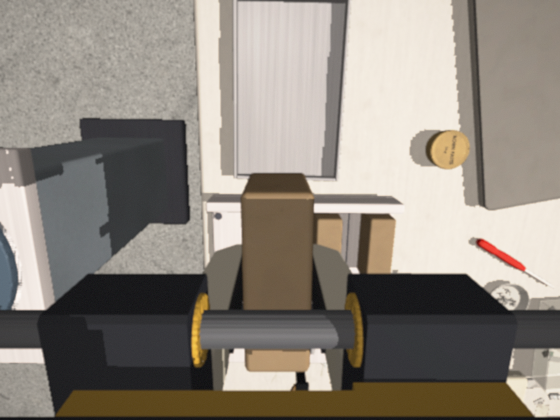

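Module held; the tray's near edge runs from (235,179) to (337,180), and its far end is just cut off at the top.

Run:
```python
from h import *
np.set_printoptions(suppress=True,precision=4)
m=bot.camera_model('wrist')
for uv in [(235,177),(337,178),(237,3),(347,3)]: print(atz('wrist',uv,.022,m)[:2])
traytop()
```

```text
[0.4303 0.1329]
[0.5559 0.1335]
[0.4354 0.3254]
[0.5556 0.3272]
tray bbox 0.3 [434.  236.4  32.7  38.5] [ 0.4923 -0.5314] [0.1087 0.0799]
tray spot 0.71 [0.4906 0.2318]
```

step_arm(plan=[[[3.57, -0.34, 1.0, 0, 0, 0, 1], [3.57, -0.34, 2.0, 0, 0, 0, 1], [3.57, -0.34, 2.0, 0, 0, 0, 1], [3.57, -0.34, 3.0, 0, 0, 0, 1], [0, 0, 4, 0, 0, 0, 1], [0, 0, 4, 0, 0, 0, 1], [0, 0, 4, 0, 0, 0, 1], [0, 0, 3, 0, 0, 0, 1]]])

```text
t: 9.83
position: [0.4654, 0.2777, 0.0666]
eef_rot: [[-0.014, 1.0, -0.003], [1.0, 0.014, -0.001], [-0.001, -0.003, -1.0]]
force: [0.8, 0.8, -2.7]
gripper_width: 0.0296
gripper_force: 25.0
```

step_arm(plan=[[[0, 0, 1.5, 0, 0, 0, 1], [0, 0, 1.0, 0, 0, 0, 1], [0, 0, 0.7, 0, 0, 0, 1], [0, 0, 0, 0, 0, 0, 1], [0, 0, 0, 0, 0, 0, 1]]])

```text
t: 10.25
position: [0.4671, 0.2787, 0.0386]
eef_rot: [[-0.014, 1.0, 0.001], [1.0, 0.014, 0.0], [0.0, 0.001, -1.0]]
force: [-0.4, 0.7, -0.8]
gripper_width: 0.03
gripper_force: 25.0
```

step_arm(plan=[[[0.35, 0, 0.4, 0, 0, 0, 1], [0, 0, 0.35, 0, 0, 0, 1], [0, 0, 0, 0, 0, 0, 1], [0, 0, 0, 0, 0, 0, 1]]])

```text
t: 10.58
position: [0.4665, 0.2822, 0.0305]
eef_rot: [[-0.014, 1.0, 0.0], [1.0, 0.014, 0.0], [0.0, 0.0, -1.0]]
force: [0.2, -0.1, -1.7]
gripper_width: 0.03
gripper_force: 25.0
```

step_arm(plan=[[[0, 0, 0.15, 0, 0, 0, 1], [0, 0, 0, 0, 0, 0, 1], [0, 0, 0, 0, 0, 0, 0.5], [0, 0, 0, 0, 0, 0, 0.5], [0, 0, -1.5, 0, 0, 0, 0.5], [0, 0, -4, 0, 0, 0, 0.5], [0, 0, -4, 0, 0, 0, 0.5], [-1, 0.4, -4, 0, 0, 0, 0.5]]])

```text
t: 11.25
position: [0.4699, 0.2727, 0.1654]
eef_rot: [[-0.015, 1.0, -0.001], [1.0, 0.015, -0.0], [-0.0, -0.001, -1.0]]
force: [0.5, -0.5, -0.2]
gripper_width: 0.0465
gripper_force: 0.0
```

step_arm(plan=[[[-3.7, 1.2, 0, 0, 0, 0, 0.5], [-3.7, 1.2, 0, 0, 0, 0, 0.5], [-3.7, 1.2, 0, 0, 0, 0, 0.5], [-3.7, 1.2, 0, 0, 0, 0, 0.5], [-3.7, 1.2, 0, 0, 0, 0, 0.5], [-3.6, 1.2, 2, 0, 0, 0, 0.5], [0, 0, 1, 0, 0, 0, 0.5], [0, 0, 0, 0, 0, 0, 0.5]]])

```text
t: 11.92
position: [0.5446, 0.0516, 0.1324]
eef_rot: [[-0.011, 1.0, -0.003], [1.0, 0.011, 0.0], [0.0, -0.003, -1.0]]
force: [-1.0, -0.2, 1.3]
gripper_width: 0.0465
gripper_force: 0.0
```

Run:
```python
from h import *
st(); traytop('top3'); m=bot.camera_model('wrist'); shot('wrist','w7')
for n,z in dict(module_1=.012).items():
    for r in bot.spot_point('wrist',n)[:3]: print(n,round(r['p'],2),np.round(r['at'],1),atz('wrist',r['at'],z,m))
a=cv2.imread('pics/top3.png')[170:290,110:310];b=cv2.imread('pics/w7.png')
cv2.imwrite('pics/c7.png',np.hstack([cv2.resize(a,(400,240)),cv2.resize(b,(320,240))]))
```

```text
t 11.92 p [0.5446 0.0516 0.1324] F [-1.  -0.2  1.3] w 0.0465
[[-0.011  1.    -0.003]
 [ 1.     0.011  0.   ]
 [ 0.    -0.003 -1.   ]] [ 0.5 25.9 99.5  0.  54.7 -0.1]
tray bbox 0.55 [133.8 243.1  26.3  47.2] [0.4914 0.2984] [0.1337 0.0795]
tray spot 0.58 [0.4923 0.2353]
module_1 0.8 [275.2 204.2] [0.54482493 0.05274969 0.012     ]
module_1 0.67 [346.2 204.6] [0.60338942 0.05332046 0.012     ]
module_1 0.57 [465.8  59.5] [0.68524644 0.16627611 0.012     ]
```

View pics/c7.png

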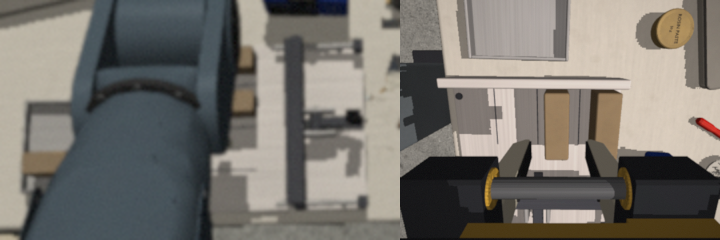

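Fingers straddle module 2 (centred); module 1 lies in the tray's far-near slot. Descend.

step_arm(plan=[[[0, 0, 3, 0, 0, 0, 0.5], [0, 0, 3, 0, 0, 0, 0.5], [0, 0, 2, 0, 0, 0, 0.5], [0, 0, 1, 0, 0, 0, 0.5], [0, 0, 0, 0, 0, 0, 0.5], [0, 0, 0, 0, 0, 0, 1], [0, 0, 0, 0, 0, 0, 1], [0, 0, 0, 0, 0, 0, 1]]])

```text
t: 12.83
position: [0.546, 0.0534, 0.0458]
eef_rot: [[-0.014, 1.0, 0.002], [1.0, 0.014, 0.0], [0.0, 0.002, -1.0]]
force: [-0.0, -0.4, 1.1]
gripper_width: 0.0311
gripper_force: 0.5
```

step_arm(plan=[[[0, 0, 0, 0, 0, 0, 1], [0, 0, 0, 0, 0, 0, 1]]])

```text
t: 13.0
position: [0.546, 0.0533, 0.0457]
eef_rot: [[-0.014, 1.0, 0.002], [1.0, 0.014, 0.0], [0.0, 0.002, -1.0]]
force: [-2.0, 0.9, 7.1]
gripper_width: 0.0297
gripper_force: 25.0
```

step_arm(plan=[[[0, 0, 0, 0, 0, 0, 0.5], [0, 0, 0, 0, 0, 0, 0.5], [0, 0, 0.9, 0, 0, 0, 0.5], [0, 0, 0, 0, 0, 0, 0.5], [0, 0, 0, 0, 0, 0, 1], [0, 0, 0, 0, 0, 0, 1], [0, 0, 0, 0, 0, 0, 1], [0, 0, 0, 0, 0, 0, 1]]])

```text
t: 13.67
position: [0.5453, 0.0532, 0.0354]
eef_rot: [[-0.014, 1.0, -0.0], [1.0, 0.014, 0.0], [0.0, -0.0, -1.0]]
force: [-0.4, 1.3, -2.4]
gripper_width: 0.0297
gripper_force: 25.0
```

step_arm(plan=[[[0, 0, 0, 0, 0, 0, 1], [0, 0, -0.5, 0, 0, 0, 1], [0, 0, -3, 0, 0, 0, 1], [0, -0.4, -4, 0, 0, 0, 1], [0, -0.4, -4, 0, 0, 0, 1], [1, -0.4, -4, 0, 0, 0, 1], [2, -0.4, -4, 0, 0, 0, 1], [2, -0.4, -4, 0, 0, 0, 1]]])

```text
t: 14.33
position: [0.5246, 0.1003, 0.2672]
eef_rot: [[-0.013, 1.0, 0.001], [1.0, 0.013, 0.0], [0.0, 0.001, -1.0]]
force: [1.5, 0.6, -2.1]
gripper_width: 0.0298
gripper_force: 25.0
```

step_arm(plan=[[[2, 0, -3, 0, 0, 0, 1], [0, 0, 0, 0, 0, 0, 1], [0, 0, 0, 0, 0, 0, 1], [0, 0, 0, 0, 0, 0, 1]]])

```text
t: 14.67
position: [0.5244, 0.1197, 0.2937]
eef_rot: [[-0.014, 1.0, -0.002], [1.0, 0.014, -0.0], [-0.0, -0.002, -1.0]]
force: [0.6, -0.0, -1.5]
gripper_width: 0.03
gripper_force: 25.0
```

Run:
```python
from h import *
np.set_printoptions(suppress=True,precision=4)
st(); m=bot.camera_model('wrist'); shot('wrist','w8')
for n,z in dict(tray=.0,module_1=.004).items():
    for r in bot.spot_point('wrist',n)[:4]: print(n,round(r['p'],2),np.round(r['at'],1),atz('wrist',r['at'],z,m))
for uv in [(235,177),(337,178)]: pass
for X in [(.4295,.133,.022),(.5595,.133,.022),(.4295,.339,.022),(.5595,.339,.022)]: print(proj('wrist',X,m))
```

```text
t 14.67 p [0.5244 0.1197 0.2937] F [ 0.6 -0.  -1.5] w 0.03
[[-0.014  1.    -0.002]
 [ 1.     0.014 -0.   ]
 [-0.    -0.002 -1.   ]] [ 7.9 15.  90.8 -0.  74.3  7.1]
tray 0.88 [254.4  73. ] [0.4963 0.236  0.    ]
tray 0.69 [338.  223.9] [0.6074 0.0487 0.    ]
module_1 0.93 [337.3 224.8] [0.6058 0.0487 0.004 ]
module_1 0.92 [226.8  30.9] [0.4648 0.2808 0.004 ]
module_1 0.59 [279.6 246.9] [0.5302 0.0164 0.004 ]
[198.1532 160.7081]
[305.5589 162.3512]
[190.1808 -33.108 ]
[312.4799 -31.0306]
```

View pics/w8.png

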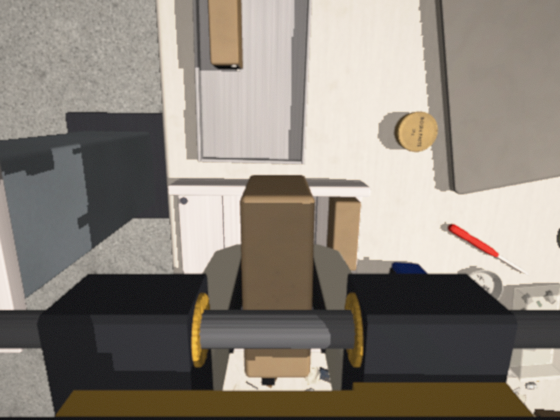

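step_arm(plan=[[[3.25, 0.08, 2.4, 0, 0, 0, 1], [3.25, 0.08, 2.4, 0, 0, 0, 1], [3.25, 0.08, 2.4, 0, 0, 0, 1], [3.25, 0.08, 2.4, 0, 0, 0, 1], [3.25, 0.08, 2.4, 0, 0, 0, 1], [0, 0, 4, 0, 0, 0, 1], [0, 0, 4, 0, 0, 0, 1], [0, 0, 3, 0, 0, 0, 1]]])

```text
t: 15.48
position: [0.525, 0.2819, 0.0605]
eef_rot: [[-0.014, 1.0, -0.004], [1.0, 0.014, -0.002], [-0.002, -0.004, -1.0]]
force: [0.4, 0.1, -1.6]
gripper_width: 0.0297
gripper_force: 25.0
```

step_arm(plan=[[[0, 0, 1.5, 0, 0, 0, 1], [0, 0, 0.8, 0, 0, 0, 1], [0, 0, 0.3, 0, 0, 0, 1], [0, 0, 0, 0, 0, 0, 1], [0, 0, 0, 0, 0, 0, 1]]])

```text
t: 15.9
position: [0.5274, 0.2827, 0.0396]
eef_rot: [[-0.014, 1.0, 0.001], [1.0, 0.014, 0.001], [0.001, 0.001, -1.0]]
force: [-0.1, -0.0, -0.7]
gripper_width: 0.0298
gripper_force: 25.0
```

step_arm(plan=[[[0, -0.1, 0.6, 0, 0, 0, 1], [0, 0, 0.4, 0, 0, 0, 1], [0, 0, 0.1, 0, 0, 0, 1], [0, 0, 0, 0, 0, 0, 1], [0, 0, 0, 0, 0, 0, 1]]])

```text
t: 16.32
position: [0.5258, 0.2826, 0.0278]
eef_rot: [[-0.014, 1.0, 0.0], [1.0, 0.014, 0.0], [0.0, 0.0, -1.0]]
force: [-0.0, 0.2, -0.5]
gripper_width: 0.0296
gripper_force: 25.0
```

step_arm(plan=[[[0, 0, 0.1, 0, 0, 0, 1], [0, 0, 0, 0, 0, 0, 0.53], [0, 0, 0, 0, 0, 0, 0.53], [0, 0, -1.5, 0, 0, 0, 0.53], [0, 0, -3.5, 0, 0, 0, 0.53], [0, 0, -3.5, 0, 0, 0, 0.5], [0, 0, -3.5, 0, 0, 0, 0.5], [-2, 0.7, -1, 0, 0, 0, 0.5]]])

```text
t: 16.98
position: [0.5342, 0.2654, 0.1621]
eef_rot: [[-0.016, 1.0, 0.007], [1.0, 0.016, 0.003], [0.003, 0.007, -1.0]]
force: [1.1, 0.7, 0.1]
gripper_width: 0.0465
gripper_force: 0.0
```

step_arm(plan=[[[-3.5, 1.16, 0, 0, 0, 0, 0.5], [-3.5, 1.16, 0, 0, 0, 0, 0.5], [-3.5, 1.16, 0, 0, 0, 0, 0.5], [-3.5, 1.16, 0, 0, 0, 0, 0.5], [-3.5, 1.16, 0, 0, 0, 0, 0.5], [-3.5, 1.16, 0, 0, 0, 0, 0.5], [0, 0, 1.5, 0, 0, 0, 0.5], [0, 0, 0, 0, 0, 0, 0.5]]])

```text
t: 17.65
position: [0.6049, 0.0519, 0.1397]
eef_rot: [[-0.011, 1.0, -0.003], [1.0, 0.011, -0.0], [0.0, -0.003, -1.0]]
force: [-0.3, -0.5, -0.2]
gripper_width: 0.0463
gripper_force: 0.0
```

Run:
```python
from h import *
st(); traytop(); m=bot.camera_model('wrist'); shot('wrist','w9')
for n,z in dict(module_1=.012).items():
    for r in bot.spot_point('wrist',n)[:3]: print(n,round(r['p'],2),np.round(r['at'],1),atz('wrist',r['at'],z,m))
```

```text
t 17.65 p [0.6049 0.0519 0.1397] F [-0.3 -0.5 -0.2] w 0.0463
[[-0.011  1.    -0.003]
 [ 1.     0.011 -0.   ]
 [ 0.    -0.003 -1.   ]] [ 0.5 31.  89.8  0.  59.3 -0.1]
tray bbox 0.47 [132.9 233.1  20.7  29.6] [0.5192 0.302 ] [0.0849 0.062 ]
tray bbox 0.17 [308.9 169.3  13.8  12.3] [ 0.6922 -0.1945] [0.0374 0.0381]
module_1 0.75 [276.7 204.6] [0.60605253 0.05099505 0.012     ]
```

step_arm(plan=[[[0, 0, 3, 0, 0, 0, 0.5], [0, 0, 3, 0, 0, 0, 0.5], [0, 0, 3, 0, 0, 0, 0.5], [0, 0, 1, 0, 0, 0, 0.5], [0, 0, 0.4, 0, 0, 0, 0.5], [0, 0, 0, 0, 0, 0, 0.5], [0, 0, 0, 0, 0, 0, 0.5]]])

```text
t: 18.48
position: [0.6065, 0.054, 0.0393]
eef_rot: [[-0.014, 1.0, 0.002], [1.0, 0.014, 0.0], [0.0, 0.002, -1.0]]
force: [0.9, -0.4, 0.5]
gripper_width: 0.0464
gripper_force: 0.0
```

step_arm(plan=[[[0, 0, 0.2, 0, 0, 0, 0.5], [0, 0, 0, 0, 0, 0, 1], [0, 0, 0, 0, 0, 0, 1], [0, 0, 0, 0, 0, 0, 1], [0, 0, 0, 0, 0, 0, 1], [0, 0, -0.5, 0, 0, 0, 1], [0, 0, -3, 0, 0, 0, 1], [0, 0, -4, 0, 0, 0, 1]]])

```text
t: 19.15
position: [0.6035, 0.0536, 0.109]
eef_rot: [[-0.014, 1.0, -0.006], [1.0, 0.014, -0.0], [0.0, -0.006, -1.0]]
force: [0.7, 0.4, -1.6]
gripper_width: 0.03
gripper_force: 25.0
```

step_arm(plan=[[[0, -1, -3.9, 0, 0, 0, 1], [0.6, -2, -3.4, 0, 0, 0, 1], [1.2, -2, -3.3, 0, 0, 0, 1], [1.2, -2, -3.3, 0, 0, 0, 1], [1.2, -2, -3, 0, 0, 0, 1], [1.2, -2, -1.5, 0, 0, 0, 1], [0, 0, 0, 0, 0, 0, 1], [0, 0, 0, 0, 0, 0, 1]]])

```text
t: 19.82
position: [0.4945, 0.1065, 0.2958]
eef_rot: [[-0.015, 1.0, 0.002], [1.0, 0.015, 0.0], [0.0, 0.002, -1.0]]
force: [0.3, -0.4, -1.0]
gripper_width: 0.03
gripper_force: 25.0
```

Run:
```python
from h import *
np.set_printoptions(suppress=True,precision=4)
st(); m=bot.camera_model('wrist'); shot('wrist','w10')
for n,z in dict(tray=.0,module_1=.004).items():
    for r in bot.spot_point('wrist',n)[:4]: print(n,round(r['p'],2),np.round(r['at'],1),atz('wrist',r['at'],z,m))
for X in [(.4305,.133,.022),(.5605,.133,.022)]: print(proj('wrist',X,m))
```

```text
t 19.82 p [0.4945 0.1065 0.2958] F [ 0.3 -0.4 -1. ] w 0.03
[[-0.015  1.     0.002]
 [ 1.     0.015  0.   ]
 [ 0.     0.002 -1.   ]] [ 6.9 11.2 95.3 -0.  73.4  6. ]
module_1 0.88 [251.9  20. ] [0.4646 0.2801 0.004 ]
module_1 0.59 [306.9  20.5] [0.5279 0.2806 0.004 ]
module_1 0.57 [277.8 246.7] [0.499  0.0029 0.004 ]
[222.8657 150.0422]
[330.5378 151.7523]
```

View pics/w10.png

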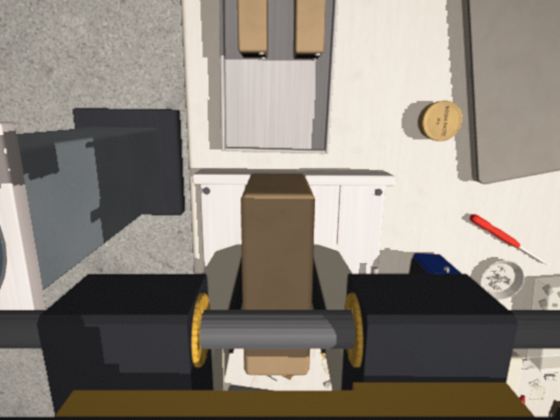

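step_arm(plan=[[[2.7, 0.06, 2.8, 0, 0, 0, 1], [2.7, 0.06, 2.8, 0, 0, 0, 1], [2.7, 0.06, 2.8, 0, 0, 0, 1], [0, 0, 3.5, 0, 0, 0, 1], [0, 0, 3.5, 0, 0, 0, 1], [0, 0, 3.5, 0, 0, 0, 1], [0, 0, 3.5, 0, 0, 0, 1], [0, 0, 1, 0, 0, 0, 1]]])

```text
t: 20.63
position: [0.4928, 0.1859, 0.0552]
eef_rot: [[-0.013, 1.0, -0.008], [1.0, 0.013, -0.002], [-0.002, -0.008, -1.0]]
force: [-1.5, -1.1, -2.2]
gripper_width: 0.0301
gripper_force: 25.0
```

step_arm(plan=[[[0, 0, 0.5, 0, 0, 0, 1], [0, 0, 0, 0, 0, 0, 1], [0, 0, 0, 0, 0, 0, 1]]])

```text
t: 20.88
position: [0.4965, 0.1873, 0.0569]
eef_rot: [[-0.014, 1.0, 0.002], [1.0, 0.014, 0.0], [0.0, 0.002, -1.0]]
force: [-0.0, -0.3, -0.8]
gripper_width: 0.0297
gripper_force: 25.0
```

Then down to about 0.029 m and release, then up.

step_arm(plan=[[[0, 0, 1.2, 0, 0, 0, 1], [0, 0, 1.0, 0, 0, 0, 1], [0, 0, 0.6, 0, 0, 0, 1], [0, 0, 0, 0, 0, 0, 1], [0, 0, 0, 0, 0, 0, 1]]])

```text
t: 21.3
position: [0.4953, 0.1871, 0.0273]
eef_rot: [[-0.014, 1.0, -0.0], [1.0, 0.014, -0.0], [-0.0, -0.0, -1.0]]
force: [0.5, 1.4, -1.4]
gripper_width: 0.0297
gripper_force: 25.0
```

step_arm(plan=[[[0, 0, 0.1, 0, 0, 0, 1], [0, 0, 0, 0, 0, 0, 0.5], [0, 0, 0, 0, 0, 0, 0.5], [0, 0, -1.5, 0, 0, 0, 0.5], [0, 0, -3.5, 0, 0, 0, 0.5], [0, 0, -4, 0, 0, 0, 0.5], [0, 0, -4, 0, 0, 0, 0.5], [-1, 0, -4, 0, 0, 0, 0.5]]])

```text
t: 21.97
position: [0.4952, 0.1778, 0.1986]
eef_rot: [[-0.015, 1.0, 0.0], [1.0, 0.015, 0.0], [0.0, 0.0, -1.0]]
force: [0.7, 0.5, -0.4]
gripper_width: 0.0464
gripper_force: 0.0
```

step_arm(plan=[[[-3.5, -0.3, -2, 0, 0, 0.013, 0.5], [-3.5, -0.3, -2, 0, 0, 0.013, 0.5], [-3.5, -0.3, -1, 0, 0, 0.013, 0.5], [-3.8, -0.3, 0, 0, 0, 0.013, 0.5], [-3.8, -0.3, 0, 0, 0, 0.013, 0.5], [-3.8, -0.3, 0, 0, 0, 0.013, 0.5], [-3.8, -0.3, 0, 0, 0, 0.013, 0.5], [-3.8, -0.3, 0, 0, 0, 0.013, 0.5]]])

```text
t: 22.63
position: [0.4614, -0.1186, 0.2469]
eef_rot: [[0.09, 0.996, 0.001], [0.996, -0.09, -0.0], [-0.0, 0.001, -1.0]]
force: [1.1, -0.4, -0.3]
gripper_width: 0.0463
gripper_force: 0.0
```

step_arm(plan=[[[-3.8, -0.3, 0, 0, 0, 0.013, 0.5], [-3.8, -0.3, 0, 0, 0, 0.013, 0.5], [-3.8, -0.3, 0, 0, 0, 0, 0.5], [-3.8, 0, 0, 0, 0, 0, 0.5], [-3, 0, 0, 0, 0, 0, 0.5], [0, 0, 0, 0, 0, 0, 0.5], [0, 0, 0, 0, 0, 0, 0.5], [0, 0, 0, 0, 0, 0, 0.5]]])

```text
t: 23.3
position: [0.4334, -0.2963, 0.2465]
eef_rot: [[0.116, 0.993, -0.0], [0.993, -0.116, 0.0], [0.0, -0.0, -1.0]]
force: [-0.5, 0.5, 0.5]
gripper_width: 0.0466
gripper_force: 0.0
```

Run:
```python
from h import *
np.set_printoptions(suppress=True,precision=4)
st(); traytop('top4'); m=bot.camera_model('wrist'); shot('wrist','w11')
for r in bot.spot_point('top','module_1')[:4]: print('mod',round(r['p'],2),atz('top',r['at'],.004)[:2])
for n,z in dict(lever_pin=.089,lever_pivot=.051,dial_grip=.067,zero_mark=.046,batch_unit=.0).items():
    for r in bot.spot_point('wrist',n)[:2]: print(n,round(r['p'],2),np.round(r['at'],1),atz('wrist',r['at'],z,m))
a=cv2.imread('pics/top4.png')[140:310,110:470];b=cv2.imread('pics/w11.png')
cv2.imwrite('pics/c11.png',np.vstack([cv2.resize(a,(400,188)),cv2.resize(b,(540,405))[:,:400] if 0 else cv2.resize(b,(400,300))]))
```

```text
t 23.3 p [ 0.4334 -0.2963  0.2465] F [-0.5  0.5  0.5] w 0.0466
[[ 0.116  0.993 -0.   ]
 [ 0.993 -0.116  0.   ]
 [ 0.    -0.    -1.   ]] [-39.4  15.9  96.4   0.   67.8 -32.8]
tray bbox 0.83 [158.  244.2  78.2  48.1] [0.4871 0.2317] [0.139  0.2227]
tray bbox 0.45 [309.1 168.1  13.1  11.3] [ 0.6958 -0.1952] [0.0345 0.0362]
tray spot 0.95 [0.497  0.2289]
mod 0.69 [0.4938 0.1845]
mod 0.65 [0.5238 0.2663]
mod 0.59 [0.4598 0.2837]
lever_pin 0.66 [279.5 275.6] [ 0.4277 -0.3777  0.089 ]
lever_pivot 0.96 [310.9 218.2] [ 0.4658 -0.3347  0.051 ]
dial_grip 0.61 [314.3 159.4] [ 0.4732 -0.2718  0.067 ]
zero_mark 0.9 [315.1 119.1] [ 0.4793 -0.2353  0.046 ]
zero_mark 0.16 [307.5 185.4] [ 0.4658 -0.3006  0.046 ]
batch_unit 0.57 [309.  187.2] [ 0.4702 -0.3126  0.    ]
```

View pics/c11.png

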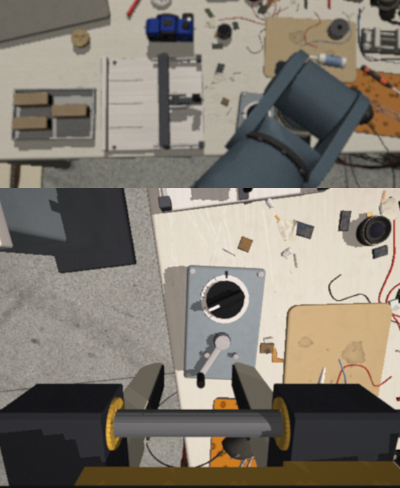

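All three modules are in the tray (none in the fourth bay). The wrist view gives the pin at about (0.4295, -0.3805), and the unit axes are parallel to the tool's. Next I straddle the pin.

step_arm(plan=[[[-2.2, 0.15, 2, 0, 0, 0, 0.5], [-2.2, 0.15, 2, 0, 0, 0, 0.5], [-2.2, 0.15, 2, 0, 0, 0, 0.5], [-2.2, 0.15, 2, 0, 0, 0, 0.5], [0, 0, 3, 0, 0, 0, 0.5], [0, 0, 2, 0, 0, 0, 0.5], [0, 0, 0, 0, 0, 0, 0.5], [0, 0, 0, 0, 0, 0, 0.5]]])

```text
t: 24.47
position: [0.4291, -0.3847, 0.1164]
eef_rot: [[0.116, 0.993, -0.001], [0.993, -0.116, 0.001], [0.001, -0.001, -1.0]]
force: [-0.3, -0.5, 0.6]
gripper_width: 0.0464
gripper_force: 0.0
```

Run:
```python
from h import *
np.set_printoptions(suppress=True,precision=4)
st(); m=bot.camera_model('wrist'); shot('wrist','w12')
for n,z in dict(lever_pin=.089,lever_pivot=.051,dial_grip=.067,zero_mark=.046).items():
    for r in bot.spot_point('wrist',n)[:2]: print(n,round(r['p'],2),np.round(r['at'],1),atz('wrist',r['at'],z,m))
```

```text
t 24.47 p [ 0.4291 -0.3847  0.1164] F [-0.3 -0.5  0.6] w 0.0464
[[ 0.116  0.993 -0.001]
 [ 0.993 -0.116  0.001]
 [ 0.001 -0.001 -1.   ]] [-46.5  29.8  95.7   0.   54.6 -39.9]
lever_pin 0.63 [273.2 229.3] [ 0.4286 -0.3759  0.089 ]
lever_pivot 0.61 [324.6 138. ] [ 0.466 -0.332  0.051]
dial_grip 0.85 [340.1  24.5] [ 0.4774 -0.2711  0.067 ]
```

View pics/w12.png

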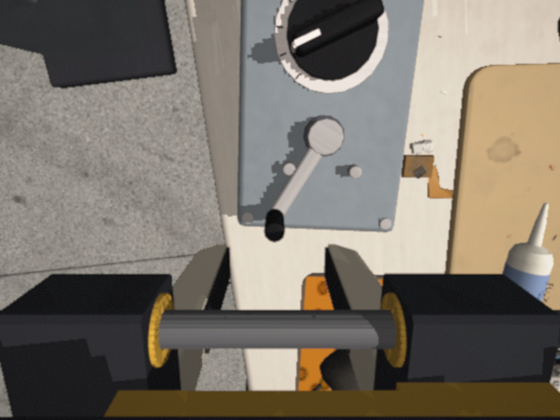

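step_arm(plan=[[[0.3, 0, 2, 0, 0, 0, 0.5], [0, 0, 2, 0, 0, 0, 0.5], [0, 0, 1, 0, 0, 0, 0.5], [0, 0, 0, 0, 0, 0, 0.5], [0, 1, 0, 0, 0, 0, 0.5], [0, 1, 0, 0, 0, 0, 0.5], [0, 1, 0, 0, 0, 0, 0.5]]])

```text
t: 25.3
position: [0.4607, -0.3863, 0.0679]
eef_rot: [[0.116, 0.993, 0.001], [0.993, -0.116, -0.002], [-0.002, 0.001, -1.0]]
force: [-4.0, -2.3, 0.6]
gripper_width: 0.0465
gripper_force: 1.7
```

step_arm(plan=[[[0, 1, 0, 0, 0, 0, 0.5], [0, 1, 0, 0, 0, 0, 0.5], [0, 1, 0, 0, 0, 0, 0.5], [0, 0.7, 0, 0, 0, 0, 0.5], [0, 0.4, 0, 0, 0, 0, 0.5], [0, 0, 0, 0, 0, 0, 0.5]]])

```text
t: 25.8
position: [0.5007, -0.3894, 0.0662]
eef_rot: [[0.115, 0.993, -0.001], [0.993, -0.115, 0.001], [0.001, -0.001, -1.0]]
force: [-4.6, 2.5, 1.7]
gripper_width: 0.0467
gripper_force: 2.2
```

step_arm(plan=[[[0, 0.2, 0, 0, 0, 0, 0.5], [0, 0.2, 0, 0, 0, 0, 0.5], [0, 0, 0, 0, 0, 0, 0.5]]])

```text
t: 26.05
position: [0.5027, -0.3896, 0.0659]
eef_rot: [[0.116, 0.993, -0.004], [0.993, -0.116, 0.003], [0.002, -0.004, -1.0]]
force: [-9.6, 4.5, 3.2]
gripper_width: 0.0466
gripper_force: 4.9
```

Run:
```python
from h import *
np.set_printoptions(suppress=True,precision=4)
st(); m=bot.camera_model('wrist'); shot('wrist','w13')
for n,z in dict(lever_pin=.089,lever_pivot=.051,dial_grip=.067).items():
    for r in bot.spot_point('wrist',n)[:2]: print(n,round(r['p'],2),np.round(r['at'],1),atz('wrist',r['at'],z,m))
```

```text
t 26.05 p [ 0.5027 -0.3896  0.0659] F [-9.6  4.5  3.2] w 0.0466
[[ 0.116  0.993 -0.004]
 [ 0.993 -0.116  0.003]
 [ 0.002 -0.004 -1.   ]] [-42.   39.2  87.3  -0.   53.8 -35.3]
lever_pin 0.85 [235.4 283.7] [ 0.4856 -0.3871  0.089 ]
lever_pin 0.73 [207.6 106.4] [ 0.4857 -0.3126  0.089 ]
lever_pivot 0.87 [187.8 153.2] [ 0.4652 -0.3322  0.051 ]
lever_pivot 0.57 [205.7 108.3] [ 0.4776 -0.312   0.051 ]
dial_grip 0.76 [176.3   6.1] [ 0.4753 -0.271   0.067 ]
```

step_arm(plan=[[[0, 0.2, 0, 0, 0, 0, 0.5], [0, 0.2, 0, 0, 0, 0, 0.5], [0, 0, 0, 0, 0, 0, 0.5]]])

```text
t: 26.5
position: [0.5039, -0.3894, 0.0654]
eef_rot: [[0.115, 0.993, -0.01], [0.993, -0.115, 0.006], [0.004, -0.011, -1.0]]
force: [-24.4, 5.7, 8.9]
gripper_width: 0.047
gripper_force: 12.4
```

The force rises sharply to 24 N, so the lever is at its stop. Back off so it springs home.

step_arm(plan=[[[0, -1, 0, 0, 0, 0, 0.5], [0, -1, 0, 0, 0, 0, 0.5], [0, -1, 0, 0, 0, 0, 0.5], [0, -1, 0, 0, 0, 0, 0.5], [0, -1, 0, 0, 0, 0, 0.5], [0, -1, 0, 0, 0, 0, 0.5], [0, -1, 0, 0, 0, 0, 0.5], [0, -0.9, 0, 0, 0, 0, 0.5]]])

```text
t: 27.17
position: [0.4288, -0.382, 0.0668]
eef_rot: [[0.116, 0.993, 0.001], [0.993, -0.116, -0.001], [-0.0, 0.001, -1.0]]
force: [0.6, -0.2, -0.8]
gripper_width: 0.0466
gripper_force: 0.0
```

step_arm(plan=[[[0, 0, 0, 0, 0, 0, 0.5], [0, 0, -3, 0, 0, 0, 0.5], [0, 0, -4, 0, 0, 0, 0.3], [0, 0, -4, 0, 0, 0, 0], [0, 0, -3, 0, 0, 0, 0], [0, 0, 0, 0, 0, 0, 0], [0, 0, 0, 0, 0, 0, 0]]])

```text
t: 27.75
position: [0.4303, -0.3825, 0.2083]
eef_rot: [[0.116, 0.993, 0.003], [0.993, -0.116, -0.003], [-0.002, 0.003, -1.0]]
force: [-0.5, 1.2, -1.2]
gripper_width: 0.0753
gripper_force: 0.0
```

Run:
```python
from h import *
np.set_printoptions(suppress=True,precision=4)
st(); m=bot.camera_model('wrist'); shot('wrist','w14')
for n,z in dict(lever_pin=.089,lever_pivot=.051,dial_grip=.067).items():
    for r in bot.spot_point('wrist',n)[:1]: print(n,round(r['p'],2),np.round(r['at'],1),atz('wrist',r['at'],z,m))
plan([((.517,-.10,.20),.7),((.517,-.10,.05),.7)],0,vmax=3.8)
```

```text
t 27.75 p [ 0.4303 -0.3825  0.2083] F [-0.5  1.2 -1.2] w 0.0753
[[ 0.116  0.993  0.003]
 [ 0.993 -0.116 -0.003]
 [-0.002  0.003 -1.   ]] [-46.3  23.3  91.5   0.   65.  -39.6]
lever_pin 0.74 [272.4 198.9] [ 0.4282 -0.3784  0.089 ]
lever_pivot 0.89 [308. 134.] [ 0.4647 -0.333   0.051 ]
dial_grip 0.68 [315.7  50.3] [ 0.4754 -0.2682  0.067 ]
[3.62, 0.68, 0.07, 0.0, 0.0, -0.016, 0.0]
[3.61, 0.74, 0.07, 0.0, 0.0, -0.016, 0.0]
[3.6, 0.8, 0.07, 0.0, 0.0, -0.016, 0.0]
[3.59, 0.86, 0.07, 0.0, 0.0, -0.016, 0.0]
[3.57, 0.91, 0.07, 0.0, 0.0, -0.016, 0.0]
[3.55, 0.97, 0.07, -0.001, -0.001, -0.016, 0.0]
[3.54, 1.03, 0.06, 0.0, 0.0, -0.016, 0.0]
[3.53, 1.08, 0.07, -0.001, -0.001, -0.016, 0.0]
end [ 0.517 -0.1    0.2  ]
[0.0, 0.0, 3.75, 0.0, 0.0, 0.0, 0.0]
[0.0, 0.0, 3.75, 0.0, 0.0, 0.0, 0.0]
[0.0, 0.0, 3.75, 0.0, 0.0, 0.0, 0.0]
[0.0, 0.0, 3.75, 0.0, 0.0, 0.0, 0.0]
end [ 0.517 -0.1    0.05 ]
```

Lever is back at rest. Now behind the clamp bar, fingers open to straddle the pawl.

step_arm(plan=[[[3.6, 0.68, 0, 0, 0, -0.016, 0], [3.6, 0.74, 0, 0, 0, -0.016, 0], [3.6, 0.8, 0, 0, 0, -0.016, 0], [3.6, 0.86, 0, 0, 0, -0.016, 0], [3.6, 0.91, 0, 0, 0, -0.016, 0], [3.55, 0.97, 0, 0, 0, -0.016, 0], [3.55, 1.03, 0, 0, 0, -0.016, 0], [3.5, 1.08, 0, 0, 0, -0.016, 0]]])

```text
t: 28.62
position: [0.5172, -0.0986, 0.2056]
eef_rot: [[-0.013, 1.0, -0.002], [1.0, 0.013, 0.0], [0.001, -0.002, -1.0]]
force: [-0.2, -0.4, 0.2]
gripper_width: 0.0928
gripper_force: 0.0
```

step_arm(plan=[[[0, 0, 3, 0, 0, 0, 0], [0, 0, 3, 0, 0, 0, 0], [0, 0, 0, 0, 0, 0, 0], [0, 0, 0, 0, 0, 0, 0]]])

```text
t: 28.95
position: [0.5165, -0.1003, 0.1455]
eef_rot: [[-0.012, 1.0, -0.004], [1.0, 0.012, 0.001], [0.001, -0.004, -1.0]]
force: [-0.4, -0.2, 0.3]
gripper_width: 0.0932
gripper_force: 0.0
```

Run:
```python
from h import *
np.set_printoptions(suppress=True,precision=4)
st(); m=bot.camera_model('wrist'); shot('wrist','w15')
for n,z in dict(pawl_tab=.08,bar_lip=.072).items():
    for r in bot.spot_point('wrist',n)[:1]: print(n,round(r['p'],2),np.round(r['at'],1),atz('wrist',r['at'],z,m))
```

```text
t 28.95 p [ 0.5165 -0.1003  0.1455] F [-0.4 -0.2  0.3] w 0.0932
[[-0.012  1.    -0.004]
 [ 1.     0.012  0.001]
 [ 0.001 -0.004 -1.   ]] [-16.1  22.9 102.1   0.   55.2 -16.7]
pawl_tab 0.75 [273.7 262.8] [ 0.5152 -0.1286  0.08  ]
bar_lip 0.74 [277.3 121.1] [ 0.5164 -0.0336  0.072 ]
```

View pics/w15.png

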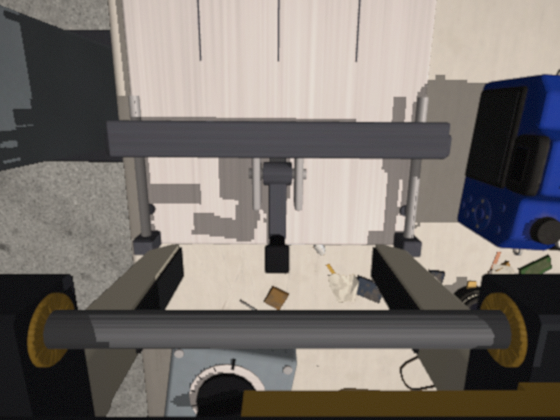

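The fingers will pass clear of the guide rods and the tab (276,258). Descend and push.

step_arm(plan=[[[0, 0, 3, 0, 0, 0, 0], [0, 0, 3, 0, 0, 0, 0], [0, 0, 3, 0, 0, 0, 0], [0, 0, 0.8, 0, 0, 0, 0], [1, 0, 0, 0, 0, 0, 0], [1, 0, 0, 0, 0, 0, 0], [1, 0, 0, 0, 0, 0, 0], [0.5, 0, 0, 0, 0, 0, 0]]])

```text
t: 29.77
position: [0.5181, -0.0645, 0.0505]
eef_rot: [[-0.013, 1.0, 0.003], [1.0, 0.013, -0.001], [-0.001, 0.003, -1.0]]
force: [-1.2, -7.2, 3.8]
gripper_width: 0.0929
gripper_force: 3.7
```

step_arm(plan=[[[0.7, 0, 0, 0, 0, 0, 0], [0.7, 0, 0, 0, 0, 0, 0], [0.7, 0, 0, 0, 0, 0, 0], [0.7, 0, 0, 0, 0, 0, 0], [0.7, 0, 0, 0, 0, 0, 0], [0.5, 0, 0, 0, 0, 0, 0], [0.3, 0, 0, 0, 0, 0, 0], [0, 0, 0, 0, 0, 0, 0]]])

```text
t: 30.43
position: [0.5177, -0.022, 0.0504]
eef_rot: [[-0.013, 1.0, 0.004], [1.0, 0.013, -0.001], [-0.001, 0.004, -1.0]]
force: [0.7, -2.1, 1.0]
gripper_width: 0.093
gripper_force: 0.5
```

Nearly home; push on until it stops.

step_arm(plan=[[[0.2, 0, 0, 0, 0, 0, 0], [0.2, 0, 0, 0, 0, 0, 0], [0.2, 0, 0, 0, 0, 0, 0], [0, 0, 0, 0, 0, 0, 0]]])

```text
t: 30.77
position: [0.5177, -0.0194, 0.0503]
eef_rot: [[-0.01, 1.0, 0.004], [1.0, 0.01, -0.004], [-0.004, 0.004, -1.0]]
force: [-2.1, -31.0, 5.7]
gripper_width: 0.0928
gripper_force: 15.3
```

step_arm(plan=[[[0.15, 0, 0, 0, 0, 0, 0], [0.15, 0, 0, 0, 0, 0, 0], [0, 0, 0, 0, 0, 0, 0]]])

```text
t: 31.02
position: [0.5177, -0.0192, 0.0503]
eef_rot: [[-0.01, 1.0, 0.004], [1.0, 0.011, -0.008], [-0.008, 0.004, -1.0]]
force: [-4.0, -55.8, 4.2]
gripper_width: 0.0928
gripper_force: 27.5
```

The bar is firmly home (56 N against the stop with no movement). Back off and rise.

step_arm(plan=[[[-1, 0, 0, 0, 0, 0, 0], [-1.5, 0, 0, 0, 0, 0, 0], [-1, 0, 0, 0, 0, 0, 0], [0, 0, -3, 0, 0, 0, 0], [0, 0, -4, 0, 0, 0, 0.3], [0, 0, -4, 0, 0, 0, 0.5], [0, 0, -3, 0, 0, 0, 0.5], [0, 0, 0, 0, 0, 0, 0.5]]])

```text
t: 31.68
position: [0.5194, -0.0486, 0.1951]
eef_rot: [[-0.012, 1.0, 0.01], [1.0, 0.012, -0.002], [-0.002, 0.01, -1.0]]
force: [0.6, 0.2, 0.3]
gripper_width: 0.071
gripper_force: 0.0
```

Run:
```python
from h import *
np.set_printoptions(suppress=True,precision=4)
st(); m=bot.camera_model('wrist'); shot('wrist','w16')
for n,z in dict(pawl_tab=.08,bar_lip=.072).items():
    for r in bot.spot_point('wrist',n)[:1]: print(n,round(r['p'],2),np.round(r['at'],1),atz('wrist',r['at'],z,m))
plan([((.474,-.272,.17),107.7)],.5,wmax=.12)
```

```text
t 31.68 p [ 0.5194 -0.0486  0.1951] F [0.6 0.2 0.3] w 0.071
[[-0.012  1.     0.01 ]
 [ 1.     0.012 -0.002]
 [-0.002  0.01  -1.   ]] [-10.5  18.4 100.7   0.   60.3 -11.2]
pawl_tab 0.65 [269. 239.] [ 0.5152 -0.0777  0.08  ]
bar_lip 0.63 [270.9 122.9] [0.5159 0.0151 0.072 ]
[-1.4, -0.28, 0.11, 0.0, 0.0, -0.117, 0.5]
[-1.35, -0.44, 0.11, 0.0, 0.0, -0.117, 0.5]
[-1.29, -0.6, 0.12, 0.0, 0.0, -0.117, 0.5]
[-1.21, -0.74, 0.11, 0.0, 0.0, -0.117, 0.5]
[-1.12, -0.88, 0.12, 0.0, 0.0, -0.117, 0.5]
[-1.01, -1.01, 0.11, 0.0, 0.0, -0.117, 0.5]
[-0.88, -1.12, 0.12, 0.0, 0.0, -0.117, 0.5]
[-0.75, -1.21, 0.11, 0.0, 0.0, -0.116, 0.5]
[-0.6, -1.29, 0.12, 0.0, 0.0, -0.117, 0.5]
[-0.45, -1.35, 0.11, 0.0, 0.0, -0.116, 0.5]
[-0.29, -1.4, 0.12, 0.0, 0.0, -0.117, 0.5]
[-0.12, -1.42, 0.11, 0.0, 0.0, -0.116, 0.5]
[0.04, -1.42, 0.12, 0.0, 0.0, -0.117, 0.5]
[0.21, -1.41, 0.11, 0.0, 0.0, -0.116, 0.5]
[0.37, -1.37, 0.12, 0.0, 0.0, -0.117, 0.5]
[0.53, -1.32, 0.11, 0.0, 0.0, -0.116, 0.5]
end [ 0.474 -0.272  0.17 ]
```

step_arm(plan=[[[-1.4, -0.28, 0, 0, 0, -0.117, 0.5], [-1.35, -0.44, 0, 0, 0, -0.117, 0.5], [-1.29, -0.6, 0, 0, 0, -0.117, 0.5], [-1.21, -0.74, 0, 0, 0, -0.117, 0.5], [-1.12, -0.88, 0, 0, 0, -0.117, 0.5], [-1.01, -1.01, 0, 0, 0, -0.117, 0.5], [-0.88, -1.12, 0, 0, 0, -0.117, 0.5], [-0.75, -1.21, 0, 0, 0, -0.116, 0.5]]])

```text
t: 32.5
position: [0.4946, -0.1606, 0.1868]
eef_rot: [[-0.815, 0.579, -0.003], [0.579, 0.815, 0.001], [0.003, -0.001, -1.0]]
force: [-0.4, 0.1, -0.3]
gripper_width: 0.0468
gripper_force: 0.0
```

step_arm(plan=[[[-0.6, -1.29, 0, 0, 0, -0.117, 0.5], [-0.45, -1.35, 0, 0, 0, -0.116, 0.5], [-0.29, -1.4, 0, 0, 0, -0.117, 0.5], [-0.12, -1.42, 0, 0, 0, -0.116, 0.5], [0.04, -1.42, 0, 0, 0, -0.117, 0.5], [0.21, -1.41, 0, 0, 0, -0.116, 0.5], [0.37, -1.37, 0, 0, 0, -0.117, 0.5], [0.53, -1.32, 0, 0, 0, -0.116, 0.5]]])

```text
t: 33.17
position: [0.4735, -0.2723, 0.1867]
eef_rot: [[-0.951, -0.309, -0.003], [-0.309, 0.951, 0.002], [0.002, 0.003, -1.0]]
force: [-0.1, 0.3, -0.4]
gripper_width: 0.0465
gripper_force: 0.0
```

step_arm(plan=[[[0, 0, 0, 0, 0, 0, 0.5], [0, 0, 0, 0, 0, 0, 0.5], [0, 0, 0, 0, 0, 0, 0.5]]])

```text
t: 33.42
position: [0.474, -0.2714, 0.1876]
eef_rot: [[-0.954, -0.3, -0.001], [-0.3, 0.954, 0.001], [0.001, 0.002, -1.0]]
force: [0.5, -0.7, 0.4]
gripper_width: 0.0468
gripper_force: 0.0
```

Run:
```python
from h import *
np.set_printoptions(suppress=True,precision=4)
st(); m=bot.camera_model('wrist'); shot('wrist','w17')
for n,z in dict(lever_pin=.089,lever_pivot=.051,dial_grip=.067,zero_mark=.046).items():
    for r in bot.spot_point('wrist',n)[:1]: print(n,round(r['p'],2),np.round(r['at'],1),atz('wrist',r['at'],z,m))
```

```text
t 33.42 p [ 0.474  -0.2714  0.1876] F [ 0.5 -0.7  0.4] w 0.0468
[[-0.954 -0.3   -0.001]
 [-0.3    0.954  0.001]
 [ 0.001  0.002 -1.   ]] [ -34.7   21.7   97.     0.    61.4 -142.1]
lever_pin 0.77 [151.8 103.1] [ 0.4275 -0.377   0.089 ]
lever_pivot 0.7 [209.2 169.9] [ 0.469  -0.3315  0.051 ]
dial_grip 0.84 [276.7 199.6] [ 0.4728 -0.2707  0.067 ]
```

View pics/w17.png

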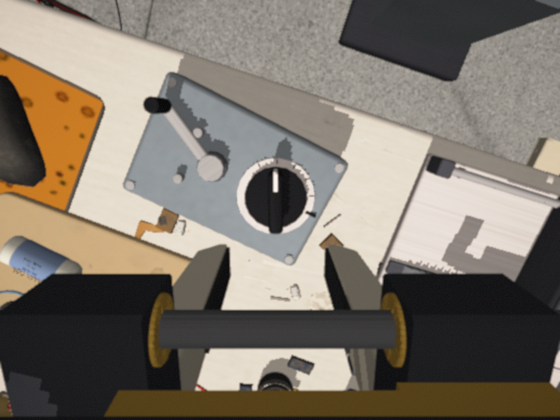

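Fingers straddle the grip bar, which is vertical in the picture with the pointer end at (277,172); the zero mark is at (311,214).

step_arm(plan=[[[0.05, 0.1, 3, 0, 0, 0, 0.5], [0, 0, 3, 0, 0, 0, 0.5], [0, 0, 3, 0, 0, 0, 0.5], [0, 0, 2.5, 0, 0, 0, 0.5], [0, 0, 1, 0, 0, 0, 0.5], [0, 0, 0, 0, 0, 0, 0.5], [0, 0, 0, 0, 0, 0, 0.5]]])

```text
t: 34.25
position: [0.4739, -0.2716, 0.0643]
eef_rot: [[-0.953, -0.303, 0.0], [-0.303, 0.953, -0.0], [-0.0, -0.0, -1.0]]
force: [-0.3, -1.1, -0.3]
gripper_width: 0.0465
gripper_force: 0.0
```

step_arm(plan=[[[0, 0, 0.5, 0, 0, 0, 0.7], [0, 0, 0, 0, 0, 0, 1], [0, 0, 0, 0, 0, 0, 1], [0, 0, 0, 0, 0, 0, 1], [0, 0, 0, 0, 0, 0, 1]]], grip_force=20)

```text
t: 34.67
position: [0.4737, -0.2716, 0.0592]
eef_rot: [[-0.953, -0.303, 0.001], [-0.303, 0.953, -0.0], [-0.0, -0.001, -1.0]]
force: [-1.2, -0.1, 0.4]
gripper_width: 0.0179
gripper_force: 0.0
```

step_arm(plan=[[[0, 0, 0, 0, 0, 0, 1], [0, 0, 0, 0, 0, 0, 1], [0, 0, 0, 0, 0, 0, 1]]])

```text
t: 34.92
position: [0.474, -0.2725, 0.0591]
eef_rot: [[-0.953, -0.303, 0.001], [-0.303, 0.953, -0.002], [-0.001, -0.002, -1.0]]
force: [1.0, -6.2, -0.7]
gripper_width: 0.0118
gripper_force: 20.0
```

step_arm(plan=[[[0, 0, 0, 0, 0, 0.05, 1], [0, 0, 0, 0, 0, 0.1, 1], [0, 0, 0, 0, 0, 0.1, 1], [0, 0, 0, 0, 0, 0.1, 1], [0, 0, 0, 0, 0, 0.1, 1], [0, 0, 0, 0, 0, 0.1, 1], [0, 0, 0, 0, 0, 0.1, 1], [0, 0, 0, 0, 0, 0.1, 1]]])

```text
t: 35.58
position: [0.4741, -0.2722, 0.0591]
eef_rot: [[-0.902, 0.432, 0.001], [0.432, 0.902, -0.001], [-0.002, -0.001, -1.0]]
force: [0.9, -2.4, -0.8]
gripper_width: 0.0122
gripper_force: 20.0
```

step_arm(plan=[[[0, 0, 0, 0, 0, 0.1, 1], [0, 0, 0, 0, 0, 0.1, 1], [0, 0, 0, 0, 0, 0.1, 1], [0, 0, 0, 0, 0, 0.1, 1], [0, 0, 0, 0, 0, 0.1, 1], [0, 0, 0, 0, 0, 0.1, 1], [0, 0, 0, 0, 0, 0.1, 1], [0, 0, 0, 0, 0, 0.1, 1]]])

```text
t: 36.25
position: [0.4744, -0.272, 0.0591]
eef_rot: [[-0.318, 0.948, 0.002], [0.948, 0.318, -0.001], [-0.002, 0.002, -1.0]]
force: [3.4, -1.5, -1.4]
gripper_width: 0.0114
gripper_force: 20.0
```

step_arm(plan=[[[0, 0, 0, 0, 0, 0.1, 1], [0, 0, 0, 0, 0, 0.1, 1], [0, 0, 0, 0, 0, 0.1, 1], [0, 0, 0, 0, 0, 0.1, 1], [0, 0, 0, 0, 0, 0.05, 1], [0, 0, 0, 0, 0, 0, 1], [0, 0, 0, 0, 0, 0, 1], [0, 0, 0, 0, 0, 0, 1]]])

```text
t: 36.92
position: [0.4746, -0.272, 0.0591]
eef_rot: [[0.119, 0.993, 0.002], [0.993, -0.119, -0.001], [-0.001, 0.003, -1.0]]
force: [5.5, -1.7, -1.6]
gripper_width: 0.0118
gripper_force: 20.0
```

step_arm(plan=[[[0, 0, 0, 0, 0, 0, 0.5], [0, 0, 0, 0, 0, 0, 0.5], [0, 0, 0, 0, 0, 0, 0.5], [0, 0, -3, 0, 0, 0, 0.5], [0, 0, -4, 0, 0, 0, 0.5], [0, 0, -4, 0, 0, 0, 0.5], [0, 0, -2, 0, 0, 0, 0.5], [0, 0, 0, 0, 0, 0, 0.5]]])

```text
t: 37.58
position: [0.475, -0.2725, 0.1933]
eef_rot: [[0.12, 0.993, 0.006], [0.993, -0.12, -0.004], [-0.003, 0.006, -1.0]]
force: [-0.2, -0.2, 0.9]
gripper_width: 0.0461
gripper_force: 0.0
```

step_arm(plan=[[[0, 0, 0, 0, 0, 0, 0.5], [0, 0, 0, 0, 0, 0, 0.5]]])

```text
t: 37.75
position: [0.4729, -0.2711, 0.1876]
eef_rot: [[0.12, 0.993, -0.002], [0.993, -0.12, 0.001], [0.001, -0.002, -1.0]]
force: [0.6, -0.2, -0.8]
gripper_width: 0.0464
gripper_force: 0.0
```

Run:
```python
from h import *
np.set_printoptions(suppress=True,precision=4)
st(); m=bot.camera_model('wrist'); shot('wrist','w18'); print(repr(np.array(m['R'])),repr(m['t']))
for n,z in dict(lever_pin=.089,lever_pivot=.051,dial_grip=.067,zero_mark=.046,batch_unit=.0).items():
    for r in bot.spot_point('wrist',n)[:1]: print(n,round(r['p'],2),np.round(r['at'],1),atz('wrist',r['at'],z,m))
cv2.imwrite('pics/c18.png',cv2.resize(cv2.imread('pics/w18.png')[60:320,180:380],None,fx=3,fy=2.3*1.3,interpolation=cv2.INTER_CUBIC)[:600])
a=cv2.imread('pics/w18.png')[60:260,170:400]; cv2.imwrite('pics/c18.png',cv2.resize(a,None,fx=3,fy=3,interpolation=cv2.INTER_CUBIC))
```

```text
t 37.75 p [ 0.4729 -0.2711  0.1876] F [ 0.6 -0.2 -0.8] w 0.0464
[[ 0.12   0.993 -0.002]
 [ 0.993 -0.12   0.001]
 [ 0.001 -0.002 -1.   ]] [-34.7  21.6  97.2  -0.   61.3 -27.8]
array([[ 0.9928, -0.1194, -0.0011],
       [-0.1151, -0.9593,  0.2579],
       [-0.0319, -0.2559, -0.9662]]) array([-0.5023, -0.2267,  0.3064])
lever_pivot 0.6 [277.3 265.5] [ 0.4664 -0.3326  0.051 ]
dial_grip 0.85 [278.4 200.3] [ 0.4749 -0.2686  0.067 ]
zero_mark 0.76 [278.8 154.6] [ 0.4794 -0.2342  0.046 ]
batch_unit 0.81 [276.8 225.2] [ 0.4685 -0.3107  0.    ]
```

View pics/c18.png

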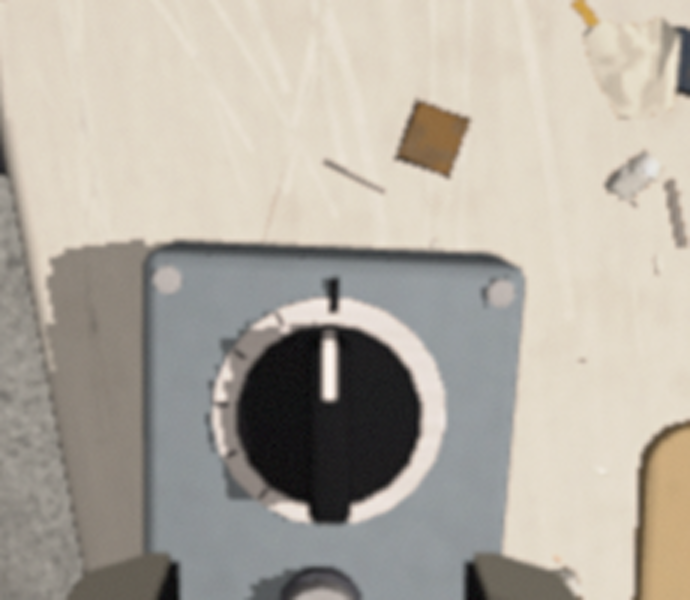

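The pointer line (330,335–400) points at the zero mark (333,293). A numeric check follows, along with a final look at the whole scene.

Run:
```python
from h import *
np.set_printoptions(suppress=True,precision=4)
m=bot.camera_model('wrist')
f=lambda u,v,z:atz('wrist',(u/3+170,v/3+60),z,m)[:2]
ang=lambda a,b:np.degrees(np.arctan2(*(b-a)[::-1]))
print('unit y',ang(f(166,280,.047),f(500,292,.047)),'+90 =unit -x'); print('bar',ang(f(330,517,.075),f(330,333,.075)))
c=(f(330,517,.075)+f(330,333,.075))/2; print('c->zero',ang(c,f(333,293,.047)),c)
im,d=shot('scene','scene2'); shot('top','top5')
for n in ['mouse','flux_tin','lens_barrel']:
    for r in bot.spot_point('top',n)[:1]: print(n,round(r['p'],2),atz('top',r['at'],.02))
traytop()
a=cv2.imread('pics/scene2.png')[120:300,170:360]; cv2.imwrite('pics/c19.png',cv2.resize(a,None,fx=3.1,fy=3.1,interpolation=cv2.INTER_CUBIC))
```

```text
unit y -8.919686014692136 +90 =unit -x
bar 83.2537469968799
c->zero 81.35123769476643 [ 0.4766 -0.2688]
mouse 0.83 [ 0.4961 -0.524   0.02  ]
flux_tin 0.75 [0.6821 0.1741 0.02  ]
lens_barrel 0.67 [ 0.6961 -0.1914  0.02  ]
tray bbox 0.98 [159.1 243.1  78.   45.6] [0.49   0.2286] [0.1321 0.2219]
tray spot 0.91 [0.4917 0.2296]
```

View pics/c19.png

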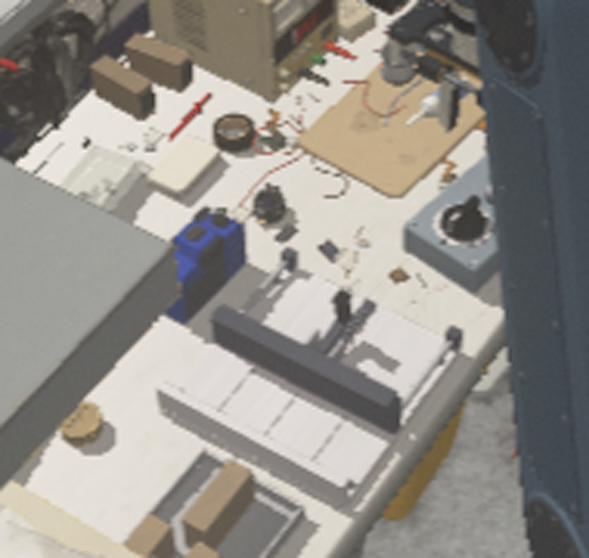

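Pointer reads about 1–2° from the mark. A quick trim will put it right.

step_arm(plan=[[[0, 0, 3, 0, 0, 0, 0.5], [0, 0, 3, 0, 0, 0, 0.5], [0, 0, 3, 0, 0, 0, 0.5], [0, 0, 2.5, 0, 0, 0, 0.5], [0, 0, 1, 0, 0, 0, 0.7], [0, 0, 0, 0, 0, 0, 1], [0, 0, 0, 0, 0, 0, 1], [0, 0, 0, 0, 0, 0, 1]]])

```text
t: 39.12
position: [0.4744, -0.272, 0.0652]
eef_rot: [[0.121, 0.993, 0.002], [0.993, -0.121, -0.001], [-0.001, 0.002, -1.0]]
force: [0.1, 0.5, -0.1]
gripper_width: 0.0242
gripper_force: 0.0
```

step_arm(plan=[[[0, 0, 0, 0, 0, 0, 1], [0, 0, 0, 0, 0, 0, 1], [0, 0, 0, 0, 0, 0, 1], [0, 0, 0, 0, 0, 0.025, 1], [0, 0, 0, 0, 0, 0, 1], [0, 0, 0, 0, 0, 0, 1]]])

```text
t: 39.62
position: [0.4746, -0.272, 0.0649]
eef_rot: [[0.146, 0.989, 0.003], [0.989, -0.146, -0.001], [-0.001, 0.003, -1.0]]
force: [2.0, 0.7, 7.6]
gripper_width: 0.0117
gripper_force: 20.0
```

step_arm(plan=[[[0, 0, 0, 0, 0, 0, 0.5], [0, 0, 0, 0, 0, 0, 0.5], [0, 0, 0, 0, 0, 0, 0.5], [0, 0, -3, 0, 0, 0, 0.5], [0, 0, -4, 0, 0, 0, 0.5], [0, 0, -4, 0, 0, 0, 0.5], [0, 0, -2, 0, 0, 0, 0.5], [0, 0, 0, 0, 0, 0, 0.5]]])

```text
t: 40.28
position: [0.4751, -0.2726, 0.1983]
eef_rot: [[0.145, 0.989, 0.006], [0.989, -0.145, -0.004], [-0.003, 0.006, -1.0]]
force: [0.0, 0.1, -1.4]
gripper_width: 0.0465
gripper_force: 0.0
```

Run:
```python
from h import *
np.set_printoptions(suppress=True,precision=4)
s=st(); m=bot.camera_model('wrist'); im,d=shot('wrist','w20')
for n,z in dict(lever_pivot=.051,dial_grip=.067,zero_mark=.046).items():
    for r in bot.spot_point('wrist',n)[:1]: print(n,round(r['p'],2),np.round(r['at'],1),atz('wrist',r['at'],z,m))
# pointer: bright pixels inside the dial disc
c=proj('wrist',(.4745,-.271,.075),m); v,u=np.mgrid[:420,:560]; g=im.min(2)
k=(np.hypot(u-c[0],v-c[1])<28)&(g>150); P=np.array([atz('wrist',x,.075,m)[:2] for x in np.argwhere(k)[:,::-1]]); 
e=np.linalg.svd(P-P.mean(0))[2][0]; print(len(P),P.mean(0),np.degrees(np.arctan2(e[1],e[0])))
```

```text
t 40.28 p [ 0.4751 -0.2726  0.1983] F [ 0.   0.1 -1.4] w 0.0465
[[ 0.145  0.989  0.006]
 [ 0.989 -0.145 -0.004]
 [-0.003  0.006 -1.   ]] [-34.7  20.9  96.5  -0.   62.1 -26.4]
lever_pivot 0.73 [271.8 262.1] [ 0.4628 -0.3353  0.051 ]
dial_grip 0.55 [274.4 196.6] [ 0.4749 -0.2697  0.067 ]
zero_mark 0.81 [274.6 154.4] [ 0.4799 -0.2371  0.046 ]
171 [ 0.4766 -0.2776] -95.62492603317978
```

step_arm(plan=[[[0, 0, -2, 0, 0, 0, 0.5], [0, 0, 0, 0, 0, 0, 0.5], [0, 0, 0, 0, 0, 0, 0.5], [0, 0, 0, 0, 0, 0, 0.5]]])

```text
t: 40.82
position: [0.4731, -0.2712, 0.2123]
eef_rot: [[0.145, 0.989, -0.001], [0.989, -0.145, 0.001], [0.001, -0.002, -1.0]]
force: [-0.8, -0.1, -0.2]
gripper_width: 0.0465
gripper_force: 0.0
```

```bash
python3 -c "
from h import *
for r in bot.spot_point('wrist','lever_pin')[:1]: print(r)
print(bot.job_done())"
```

```text
the job is handed in; nothing more can be done
None
```

I handed the job in at about 41 s: all three modules present are in the tray, the counter lever was swung to its stop and sprang back, the clamp is fully home, the dial points at zero to within about 2°, and the mouse, tin and lens barrel were left where they were.

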